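# Put the bead box away and latch the cabinet

## Task

Put the long three-compartment bead box into the open plywood cabinet, lying flat on the cabinet floor behind the front lip, and let go of it. Then push the cabinet door fully shut so that it clicks home on its roller catch and stays shut. Do not knock over or shove aside the jar in the cabinet, nor the bowl and the tumbler on the table.

Things in the scene. Friction and masses are not known exactly. Their poses are not given: they have to be found in the camera images.
- bead_box: Closed clear plastic box with three compartments of chunky beads and a small black latch on one end; rigid, lid shut. 120 long (its x), 56 wide (its y), 40 high; 0.15 to 0.29 kg. Origin: centre of the underside, x along its length, z up. It starts flat on the table. It can be gripped across its 56 mm width anywhere along its length.
- cabinet: Plywood cabinet with clear top and back, fixed to the table, 180 deep (x), 280 wide (y), 240 high; panels 15 thick, back 10. Origin: centre of the underside; x points to its back; the open front is the plane x = -90 mm, facing the robot. Inside: floor at z = 15 mm, free x = -80 to +80, free y = -125 to +125. A lip 10 thick, top at z = 27 mm, runs along the bottom of the opening.
- cabinet_bay (a point): Middle of the free space on the cabinet floor, to the right of the jar as seen from the robot: cabinet frame x = -10, y = -55, z = 15 mm, with the cabinet's axes.
- cab_door (a joint): Angle of the cabinet door, rad: 0 shut, growing as it opens, to 1.95; starts wide open at 1.35 to 1.85. It stays where it is left (slight friction). Near the end a spring roller under the ceiling resists, from about 0.065 rad to 0.026; then it snaps over, pulls the door in to 0 and holds it. Passing it takes about 5 N towards the cabinet at the handle, 9 N midway.
- cab_door_hinge (a point): On the upright hinge line at the cabinet's left front edge (cabinet x = -90, y = +140, z = 12 mm), at the door's lower edge. The axes turn with the door and match the cabinet's when shut: the panel runs 274 mm along -y, is 225 high, its outer face (towards the robot when shut) 15 mm along -x. Opening swings the free edge out towards the robot, then left.
- cab_door_handle (a point): Middle of the steel bar handle on the door's outer face: upright bar 80 long, 11 thick, 35 out from the face, 250 mm from the hinge line, at z = 112 mm. The panel between it and the hinge is plain, and it can be pushed there.
- jar: Glass jar with a metal lid, 56 across, 100 high, standing in the left part of the cabinet; loose. Origin: centre of the underside. To be left standing where it is.
- bowl: White ceramic bowl, 84 across, 45 high, on the table; loose. Origin: centre of the underside. To be left where it is.
- tumbler: Amber glass tumbler, 72 across, 90 high, on the table to the right of the cabinet; loose. Origin: centre of the underside. To be left where it is.
- cabinet_lintel (a point): Middle of the lower front edge of the lintel across the top of the opening, in the cabinet's axes: x = -90, y = 0, z = 215 mm; the lintel is 12 thick in x, the ceiling behind it at 225. A gripper pointing straight down cannot reach in under it; one leaning back towards the robot by about 35 degrees, fingers pointing forward and down, can.

How it is judged:
On the way:
1. the bead box lies flat on the cabinet floor behind the lip, let go, while the door is still open (x of bead_box in the frame of cabinet between -0.06 and 0.06 m and y of bead_box in the frame of cabinet between -0.11 and 0.11 m and z of bead_box in the frame of cabinet between 0.008 and 0.021 m and angle between bead_box's own z axis and vertical below 0.06 rad and linear speed of bead_box below 0.02 m/s and contact force between the fingers and bead_box below 0.3 N and value of joint cab_door above 0.5 rad), for 0.2 s.
At the end, for the whole second after the job is handed in: The bead box lies on the cabinet floor wholly inside (its underside within 6 mm of the floor, level within 0.06 rad), at rest and released; the door is shut on its catch (under 0.02 rad) and at rest (x of bead_box in the frame of cabinet between -0.06 and 0.06 m and y of bead_box in the frame of cabinet between -0.11 and 0.11 m and z of bead_box in the frame of cabinet between 0.008 and 0.021 m and angle between bead_box's own z axis and vertical below 0.06 rad and linear speed of bead_box below 0.02 m/s and contact force between the fingers and bead_box below 0.3 N and value of joint cab_door below 0.02 rad and velocity of joint cab_door between -0.05 and 0.05 rad/s); the robot touches nothing.
It fails at once if the jar is tipped over 0.3 rad or moved over 40 mm (angle between jar's own z axis and vertical above 0.3 rad or distance of jar from where it was at the start of the episode above 0.04 m).
It fails at once if the bowl or the tumbler is moved over 40 mm (distance of any of bowl, tumbler from where it was at the start of the episode above 0.04 m).
It also fails if it takes over 69 s, if anything falls off the work surface, if the arm or the gripper's body presses on something with over 40 N, if the wrist force passes 120 N, or if a joint passes its speed limit or range.

## Robot

A 7-joint arm with a two-finger parallel gripper is mounted at the origin on the work surface. World frame = base frame: x ahead of the robot, y to its left, z up, the work surface at z = 0. Lengths are in m, angles in rad, forces in N, time in s.
With the tool pointing down it reaches from about 0.35 to 0.9 m from the base axis. Payload 8.1 kg.
Tool frame: the origin (TCP) lies on the mounting face of the last link; the fingertips stand r.nose_length ahead of it and the grasp point (between the pads) lies 159 mm ahead of it (r.nose_length is the distance from the TCP to the fingertips, in m); z points along the fingers, y is the line along which they close (so a half turn about z gives the same grasp; the last joint's range is limited). The gripper opens to 92 mm and grips with 3 to 60 N. Pads are 19 mm wide; open, the fingers measure 130 mm over their backs; the gripper's body (75 mm by 190 mm) begins 47 mm behind the grasp point.
Start: joints at [1.068, 0.434, 0.025, 1.573, -0.012, 1.134, -0.075], TCP at [0.243, -0.576, 0.405] pointing down, gripper open.
Joint ranges: [-2.62, 2.62], [-0.44, 2.09], [-1.27, 1.32], [0.08, 2.57], [-1.32, 4.46], [0.12, 2], [-2.74, 2.74]. Speed limits (rad/s): [2.22, 2.22, 3.01, 3.01, 3.14, 3.14, 3.14].

## Interface

Orientations are given as a unit quaternion [x, y, z, w].
In Python, from bench import r gives the robot as it stands.
- The arm moves only by the tool arm_command, never from a script. Its argument "moves" is one flat list of numbers, 7 for each row, row after row: the shift along the tool's x, y, z as a fraction of full scale, then the turn, a rotation vector about the tool's x, y, z as a fraction of full scale, then the closure, from -1 (fully open) to 1 (shut). In form: [tx, ty, tz, ax, ay, az, jaw, tx, ty, tz, ax, ay, az, jaw, ...]. A call has 1 to 12 rows; each row shifts and turns the commanded pose from where the row before left it, along the tool's axes as they then stand; what a row does not reach is not made up. Full scale, the value 1, is 60 cm for a shift and 2 rad for a turn. A row lasts 1/8 s, in which the tool goes at most 62.5 mm and 10.7 degrees, less where a joint would pass 70% of its speed; a pose out of reach is approached as far as the arm can. A call with a number of a shift or a turn outside -1 to 1 is refused whole. A call with a gripper value outside its range is refused whole. The fingers move at their own pace and stop on an object; "newtons" is the grip in N (left out, the last holds). Time passes only in rows, so rows that do not move let the fingers close. It gives the time, the measured TCP pose, the force, the opening and the grip force at its end, in the units of the state.
- r.get_obs(): the state, without advancing time (a new reading comes with each control period).
- r.grab_frame(name): name is "side" or "top" or "wrist"; returns the picture (480x640x3 uint8, red, green, blue); there is no depth.
- r.camera_params(name): a dict with "fx", "fy", "cx", "cy" (pixels), "world_to_cam" (4x4, takes a point from world to camera coordinates); the wrist camera has in their place "T_tool_cam" (4x4, takes a point from camera to tool coordinates, whose origin is the TCP and whose axes are the flange's). Camera axes: x right, y down, z forward; pixel columns grow to the right and rows downward; lengths in m; the calibration is good to about 2 mm. A picture is of the moment at which its call begins: read the wrist's pose just before it. camera_params takes no time and is no camera call.
- r.finish_job(): hands the job in; it is judged then, once.
The state is a dict: "time_s": time; "qpos": joint angles; "joint_vel": joint speeds; "joint_torque": joint torques, N m; "tool_pos": TCP position; "tool_rot": TCP orientation; "wrist_force": force on the tool from outside, world axes, zero at the start; "wrist_torque": the same for the moment, N m; "opening": finger opening in m; "gripper_force": force on a finger pad.
Only numpy, scipy, OpenCV 4.12 (cv2) and the standard library are available. Lean on these libraries where they do the work, as an engineer would, in place of code of your own. Each camera call takes 0.05 s, during which the arm holds its last target. There are 200 camera calls.

## Working session

There is one attempt and no reset: what is moved stays moved. The work goes in short steps, Python scripts to look and compute and a tool call to move; the robot and the scene stay as the last step left them, time stands still between calls to the robot, and variables do not carry over. Pictures are saved under pics/ and viewed, at most 10 in all, crops included, and the job is handed in when it is done.

Besides the shell and the picture viewer there is one more tool, called after ">>>" by a JSON object that holds its "name" and its "arguments". arm_command: Moves the arm, as the interface text tells. Shift numbers are shares of 60 cm and turn numbers shares of 2 rad, none past 1 either way. Its arguments: {"type":"object","properties":{"moves":{"type":"array","items":{"type":"number"}},"newtons":{"type":"number"}},"required":["moves"]}

```bash
mkdir -p pics; ls
python3 - <<'E'
from bench import r
import cv2,json,numpy as np
o=r.get_obs();print({k:np.round(v,3).tolist() for k,v in o.items()}, r.nose_length)
for n in("side","top"):
    cv2.imwrite(f"pics/{n}0.png",r.grab_frame(n)[:,:,::-1])
for n in("side","top","wrist"): print({k:np.round(v,4).tolist() for k,v in r.camera_params(n).items()})
E
```

```text
pics
{'time_s': 0.0, 'qpos': [1.068, 0.435, 0.025, 1.574, -0.012, 1.134, -0.075], 'joint_vel': [0.002, -0.001, 0.001, -0.0, -0.001, -0.002, -0.001], 'joint_torque': [0.001, -66.787, 0.985, -31.446, -0.061, 0.043, 0.0], 'tool_pos': [0.243, -0.575, 0.404], 'tool_rot': [0.98, 0.199, -0.0, -0.001], 'wrist_force': [-0.439, 0.334, -0.296], 'wrist_torque': [-0.014, 0.007, -0.046], 'gripper_force': 0.0, 'opening': 0.092} 0.178
{'fx': 463.7485, 'fy': 463.7485, 'cx': 316.8819, 'cy': 236.0717, 'world_to_cam': [[-0.2585, 0.966, 0.0018, 0.1685], [0.9187, 0.2464, -0.3085, -0.5302], [-0.2985, -0.0781, -0.9512, 1.2886], [0.0, 0.0, 0.0, 1.0]]}
{'fx': 542.4713, 'fy': 542.4713, 'cx': 318.2874, 'cy': 237.4643, 'world_to_cam': [[0.0267, -0.9996, 0.0009, -0.0305], [-0.992, -0.0266, -0.1235, 0.6253], [0.1235, 0.0024, -0.9923, 1.096], [0.0, 0.0, 0.0, 1.0]]}
{'fx': 336.7619, 'fy': 336.7619, 'cx': 317.5102, 'cy': 241.7858, 'T_tool_cam': [[0.0005, -0.9578, -0.2875, 0.0762], [1.0, 0.0003, 0.0007, 0.0011], [-0.0006, -0.2875, 0.9578, 0.019], [0.0, 0.0, 0.0, 1.0]]}
```

View pics/top0.png

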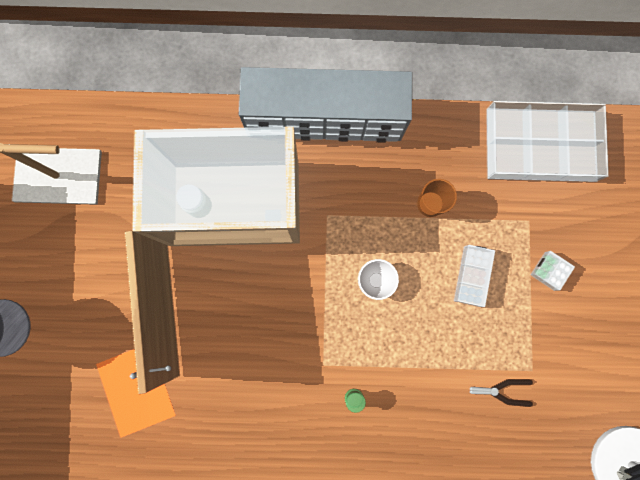

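View pics/side0.png

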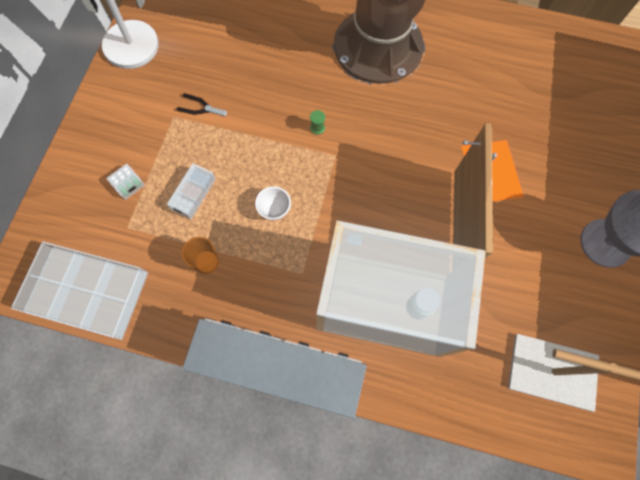

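The top view shows the box near (476,275), bowl (379,279), tumbler (437,197), the cabinet top with corners about (135,130)–(298,240), and the door free edge near (160,385). The side view shows the same layout. I'll enlarge both to get accurate corners.

Run:
```python
import cv2,numpy as np
def crop(n,x0,y0,x1,y1,s): return cv2.resize(cv2.imread(f"pics/{n}0.png")[y0:y1,x0:x1],None,fx=s,fy=s,interpolation=cv2.INTER_CUBIC)
def put(ims,f):
    H=sum(i.shape[0] for i in ims[:1]);c=np.zeros((600,800,3),np.uint8);x=0
    for i in ims: c[:i.shape[0],x:x+i.shape[1]]=i;x+=i.shape[1]
    cv2.imwrite(f,c)
put([crop("top",120,110,310,400,2),crop("top",440,230,510,320,5)],"pics/c1.png")
put([crop("side",310,110,510,360,2),crop("side",160,155,220,225,6)],"pics/c2.png")
```

```text
(no output)
```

View pics/c1.png

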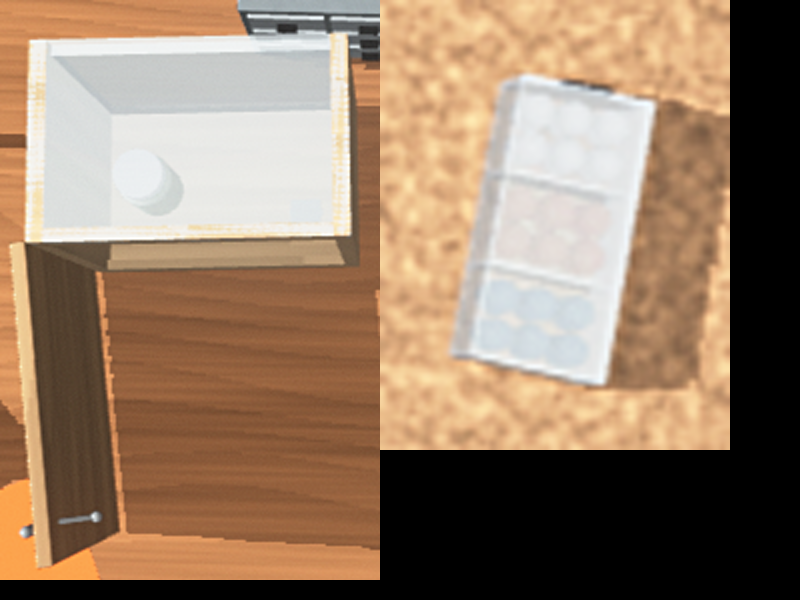

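View pics/c2.png

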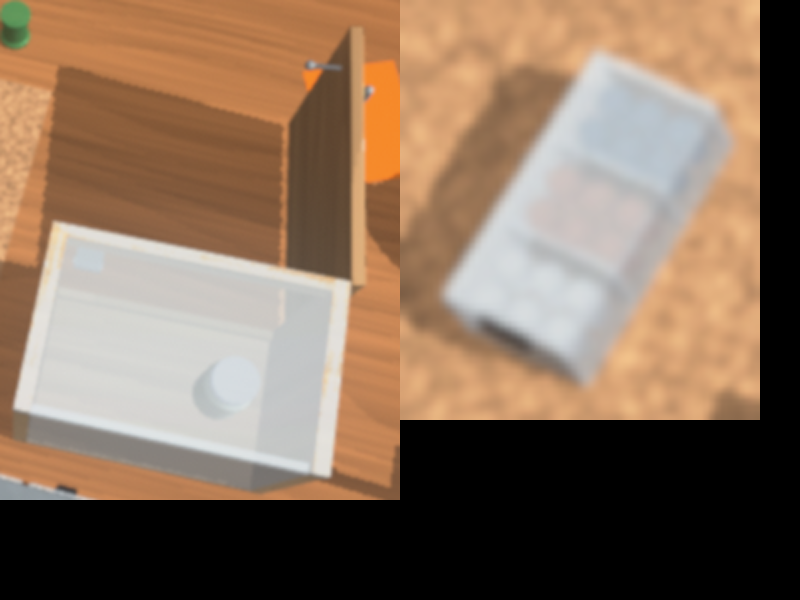

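The crops give the top-view box lid corners (468,245.6), (495,250), (485,306.6), (459,301). They also give the four cabinet top corners, the door's top edge running to (142,392), and the jar lid at about (191,197).

```bash
cat > h.py <<'E'
import numpy as np
from bench import r
from scipy.spatial.transform import Rotation as R
def ray(n,uv,z):
    p=r.camera_params(n);T=np.linalg.inv(p["world_to_cam"])
    d=T[:3,:3]@[(uv[0]-p["cx"])/p["fx"],(uv[1]-p["cy"])/p["fy"],1];o=T[:3,3]
    return o+d*(z-o[2])/d[2]
def fit(P,Q): # 2D rigid: local P -> world Q
    P=np.array(P);Q=np.array(Q)[:,:2];a=P-P.mean(0);b=Q-Q.mean(0)
    th=np.arctan2((a[:,0]*b[:,1]-a[:,1]*b[:,0]).sum(),(a*b).sum())
    c,s=np.cos(th),np.sin(th);M=np.array([[c,-s],[s,c]]);t=Q.mean(0)-M@P.mean(0)
    return t,th,np.linalg.norm(P@M.T+t-Q,axis=1)
E
python3 - <<'E'
from h import *
np.set_printoptions(precision=4,suppress=True)
bt=[ray("top",u,.04) for u in[(468,245.6),(495,250),(485,306.6),(459,301)]]
print("box",fit([(.06,.028),(.06,-.028),(-.06,-.028),(-.06,.028)],bt))
bs=[ray("side",u,.04) for u in[(192.8,163.3),(213,172.5),(167.5,203.8)]]
print("boxs",fit([(-.06,-.028),(-.06,.028),(.06,-.028)],bs))
L=[(.09,.14),(.09,-.14),(-.09,.14),(-.09,-.14)]
print("cab top",fit(L,[ray("top",u,.24) for u in[(135,130),(294,126.5),(132.5,231),(295,228)]]))
print("cab side",fit(L,[ray("side",u,.24) for u in[(475,347.5),(317.5,314),(485,250),(337.5,221)]]))
for n,uv,z in[("top",(138,394),.237),("top",(146,391),.237),("top",(125,232),.237),("top",(132.5,231),.237),("side",(486,124),.237),("side",(491,124),.237),("top",(191,197.5),.115),("side",(427,301),.115),("top",(379,279),.045),("top",(440,193),.09),("side",(273,202),.045),("side",(196,250),.09)]: print(n,uv,ray(n,uv,z))
E
```

```text
box (array([ 0.5549, -0.3442]), np.float64(-0.17360747198514137), array([0.0019, 0.0006, 0.0011, 0.0013]))
boxs (array([ 0.5564, -0.3394]), np.float64(-0.1926625944070853), array([0.0009, 0.0006, 0.0013]))
cab top (array([0.6999, 0.1697]), np.float64(0.04625905453871576), array([0.0005, 0.0006, 0.0001, 0.0005]))
cab side (array([0.7002, 0.1739]), np.float64(0.05331241540785891), array([0.0011, 0.0008, 0.0011, 0.0017]))
top (138, 394) [0.3309 0.2785 0.237 ]
top (146, 391) [0.3361 0.2655 0.237 ]
top (125, 232) [0.6018 0.3193 0.237 ]
top (132.5, 231) [0.6039 0.3065 0.237 ]
side (486, 124) [0.3364 0.2706 0.237 ]
side (491, 124) [0.3338 0.2805 0.237 ]
top (191, 197.5) [0.689  0.2385 0.115 ]
side (427, 301) [0.695  0.2455 0.115 ]
top (379, 279) [ 0.5423 -0.1412  0.045 ]
top (440, 193) [ 0.7165 -0.257   0.09  ]
side (273, 202) [ 0.5414 -0.1369  0.045 ]
side (196, 250) [ 0.7095 -0.2576  0.09  ]
```

```bash
cat >> h.py <<'E'
def pose(g,yaw,tilt):  # grasp point -> TCP, rotation
    s,c=np.sin(tilt),np.cos(tilt);M=R.from_euler('z',yaw)*R.from_matrix(np.array([[c,0,s],[0,-1,0],[s,0,-c]]))
    return np.array(g)-.159*M.as_matrix()[:,2],M
def rows(waypts,cur=None):  # each: (grasp point,yaw,tilt); prints equal rows: turn in place, then shift
    o=r.get_obs();p,M=(o["tool_pos"],R.from_quat(o["tool_rot"])) if cur is None else pose(*cur)
    for w in waypts:
        q,N=pose(*w);rv=(M.inv()*N).as_rotvec()/2;n=int(np.ceil(np.linalg.norm(rv)/.075)) or 1
        d=N.inv().apply(q-p)/.6;m=int(np.ceil(np.linalg.norm(d)/.085)) or 1
        print("turn x%d"%n,np.round(rv/n,4),"shift x%d"%m,np.round(d/m,4),"tcp",np.round(q,3));p,M=q,N
B=(.555,-.342,-.18)   # box x,y,yaw
C=(.700,.172,.05)     # cabinet
def loc(F,x,y,z):
    c,s=np.cos(F[2]),np.sin(F[2]);return [F[0]+c*x-s*y,F[1]+s*x+c*y,z]
E
python3 -c "
from h import *
rows([(loc(B,-.035,0,.14),-.18,.8),(loc(B,-.035,0,.03),-.18,.8)])"
```

```text
turn x7 [-0.0166  0.0555  0.0391] shift x7 [-0.0069 -0.068   0.0452] tcp [ 0.408 -0.315  0.251]
turn x1 [0. 0. 0.] shift x3 [-0.0438  0.      0.0426] tcp [ 0.408 -0.315  0.141]
```

>>> {"name": "arm_command", "arguments": {"moves": [0, 0, 0, -0.0166, 0.0555, 0.0391, -1, 0, 0, 0, -0.0166, 0.0555, 0.0391, -1, 0, 0, 0, -0.0166, 0.0555, 0.0391, -1, 0, 0, 0, -0.0166, 0.0555, 0.0391, -1, 0, 0, 0, -0.0166, 0.0555, 0.0391, -1, 0, 0, 0, -0.0166, 0.0555, 0.0391, -1, 0, 0, 0, -0.0166, 0.0555, 0.0391, -1, 0, 0, 0, 0, 0, 0, -1]}}

```text
time_s: 1.1
tool_pos: [0.242, -0.5756, 0.4037]
tool_rot: [0.917, -0.084, 0.387, 0.035]
wrist_force: [-0.2, 0.4, -0.9]
opening: 0.092
gripper_force: 0.0
```

>>> {"name": "arm_command", "arguments": {"moves": [-0.0069, -0.068, 0.0452, 0, 0, 0, -1, -0.0069, -0.068, 0.0452, 0, 0, 0, -1, -0.0069, -0.068, 0.0452, 0, 0, 0, -1, -0.0069, -0.068, 0.0452, 0, 0, 0, -1, -0.0069, -0.068, 0.0452, 0, 0, 0, -1, -0.0069, -0.068, 0.0452, 0, 0, 0, -1, -0.0069, -0.068, 0.0452, 0, 0, 0, -1, 0, 0, 0, 0, 0, 0, -1]}}

```text
time_s: 2.1
tool_pos: [0.411, -0.3467, 0.2993]
tool_rot: [0.929, -0.068, 0.363, 0.006]
wrist_force: [0.3, -0.7, -0.4]
opening: 0.0918
gripper_force: 0.0
```

```bash
python3 -c "
from h import *
import cv2
print(r.get_obs()['qpos'])
rows([(loc(B,-.035,0,.14),-.18,.8),(loc(B,-.035,0,.03),-.18,.8)])
o=r.get_obs();I=r.grab_frame('wrist')[:,:,::-1].copy()
M=R.from_quat(o['tool_rot']).as_matrix();T=np.array(r.camera_params('wrist')['T_tool_cam']);p=r.camera_params('wrist')
for x in(-.06,.06):
  for y in(-.028,.028):
    w=M.T@(np.array(loc(B,x,y,.04))-o['tool_pos']);c=T[:3,:3].T@(w-T[:3,3])
    cv2.circle(I,(int(p['fx']*c[0]/c[2]+p['cx']),int(p['fy']*c[1]/c[2]+p['cy'])),3,(0,0,255),-1)
cv2.imwrite('pics/w1.png',I)"
```

```text
[ 1.333931    0.46144326 -0.7453472   2.14295573 -1.31356483  0.11967437
  0.29988554]
turn x1 [-0.0302  0.0298  0.0041] shift x2 [-0.0338 -0.0254  0.0233] tcp [ 0.408 -0.315  0.251]
turn x1 [0. 0. 0.] shift x3 [-0.0438  0.      0.0426] tcp [ 0.408 -0.315  0.141]
```

View pics/w1.png

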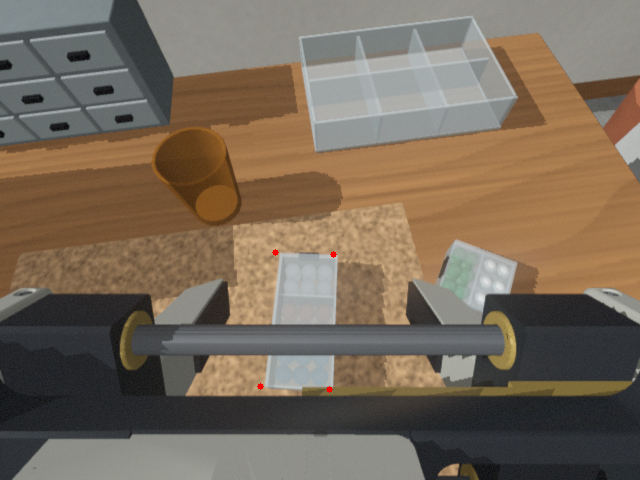

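The red dots (projected box lid corners) match the box at (265–335, 253–388) to within about 3 mm. However, joints 5 and 6 have hit their limits. I'll fit a simple kinematic model so I can pick a lean the arm can reach.

```bash
cat > k.py <<'E'
from h import *
from scipy.optimize import least_squares
lo=np.array([-2.62,-.44,-1.27,.08,-1.32,.12,-2.74]);hi=np.array([2.62,2.09,1.32,2.57,4.46,2,2.74])
def fk(q,P):
    psi,h,L1,L2,d,psi7=P[:6];e=lambda a,t:R.from_euler(a,t)
    A=e('z',psi+q[0])*e('y',q[1]);p=np.array([0,0,h])+A.apply([0,0,L1])
    A=A*e('z',q[2])*e('y',q[3]);p=p+A.apply([0,0,L2])
    A=A*e('z',q[4])*e('y',q[5])*e('z',q[6]+psi7);return p+A.apply([0,0,d]),A
E
cat > f.py <<'E'
from k import *
D=[([1.068,.435,.025,1.574,-.012,1.134,-.075],[.243,-.575,.404],[.98,.199,0,-.001])]
o=r.get_obs();D.append((o["qpos"],o["tool_pos"],o["tool_rot"]))
def res(P):
    e=[]
    for q,p,t in D:
        a,A=fk(q,P);e+=[*(a-p),*(.3*(R.from_quat(t).inv()*A).as_rotvec())]
    return e
best=min((least_squares(res,[y,.3,.4,.4,.1,s]) for y in(-2.2,0,2.2) for s in(0,1.57,3.1,-1.57)),key=lambda s:s.cost)
print(best.x,best.cost,np.round(best.fun,3));np.save("P.npy",best.x)
E
python3 f.py
```

```text
[ 0.855435    1.74675354 -1.37768937  0.0146694   0.1670865  -1.09551263] 0.04739207218525286 [-0.047  0.042 -0.08  -0.001  0.     0.126  0.017 -0.05   0.08   0.202
 -0.049 -0.126]
```

```bash
cat > f.py <<'E'
from k import *
import itertools
D=[([1.068,.435,.025,1.574,-.012,1.134,-.075],[.243,-.575,.404],[.98,.199,0,-.001])]
o=r.get_obs();D.append((o["qpos"],o["tool_pos"],o["tool_rot"]))
out=[]
for s in itertools.product((1,-1),repeat=4):
  S=np.array([s[0],1,s[1],1,s[2],1,s[3]])
  for a,b in itertools.product((-1.57,0,1.57,3.14),repeat=2):
    def res(P):
        e=[]
        for q,p,t in D:
            x,A=fk(S*q,[a+P[5]*0,*P[:4],b]);e+=[*(x-p),*(.3*(R.from_quat(t).inv()*A).as_rotvec())]
        return e
    f=least_squares(res,[.3,.4,.4,.1,0]);out.append((f.cost,s,a,b,np.round(f.x,3),np.round(f.fun,3))) if 0 else None
    P0=[.3,.4,.4,.1]
    def res2(P): 
        e=[]
        for q,p,t in D:
            x,A=fk(S*q,[P[4],*P[:4],P[5]]);e+=[*(x-p),*(.3*(R.from_quat(t).inv()*A).as_rotvec())]
        return e
    f=least_squares(res2,P0+[a,b]);out.append((f.cost,s,np.round(f.x,3),np.round(f.fun,3)))
out.sort(key=lambda t:t[0])
for t in out[:3]:print(t)
E
sed -i '/    def res(P):/,/    f=least_squares(res,/d' f.py; python3 f.py
```

```text
(np.float64(0.00016076349040824482), (-1, -1, -1, -1), array([ 0.264,  0.537,  0.437,  0.159, -0.076,  1.505]), array([ 0.005,  0.004,  0.003, -0.   , -0.   ,  0.003,  0.001, -0.002,
       -0.003, -0.015,  0.   , -0.003]))
(np.float64(0.00016076349040824618), (-1, -1, -1, -1), array([ 0.264,  0.537,  0.437,  0.159, -0.076,  1.505]), array([ 0.005,  0.004,  0.003, -0.   , -0.   ,  0.003,  0.001, -0.002,
       -0.003, -0.015,  0.   , -0.003]))
(np.float64(0.00016076349040824653), (-1, -1, -1, -1), array([ 0.264,  0.537,  0.437,  0.159, -0.076,  1.505]), array([ 0.005,  0.004,  0.003, -0.   , -0.   ,  0.003,  0.001, -0.002,
       -0.003, -0.015,  0.   , -0.003]))
```

```bash
cat >> k.py <<'E'
P=[-.076,.264,.537,.437,.159,1.505];S=np.array([-1,1,-1,1,-1,1,-1])
rng=np.random.default_rng(0)
def ik(g,yaw,tilt,n=60):
    t,M=pose(g,yaw,tilt);sol=[];mid=(lo+hi)/2
    def res(q):
        x,A=fk(S*q,P);return [*(x-t)*10,*((M.inv()*A).as_rotvec()*3),*(.01*(q-mid)/(hi-lo))]
    for _ in range(n):
        f=least_squares(res,rng.uniform(lo,hi),bounds=(lo,hi),max_nfev=60)
        e=np.linalg.norm(f.fun[:6])
        if e<.03: sol.append((np.min(np.minimum(f.x-lo,hi-f.x)),np.round(f.x,2)))
    sol.sort(key=lambda s:-s[0]);k=[]
    for s in sol:
        if all(np.abs(s[1]-u[1]).max()>.5 for u in k):k.append(s)
    return k[:3]
E
python3 - <<'E'
from k import *
for t in(.5,.6,.7,.8,.9):
  print(t);[print("  ",n,m,q) for n,a in(("pick",(loc(B,-.035,0,.03),-.18,t)),("place",(loc(C,-.045,-.025,.045),.05,t)),("out",(loc(C,-.22,-.025,.07),.05,t))) for m,q in ik(*a,n=40)]
E
```

```text
0.5
   pick 0.14796164826536895 [ 1.37  0.93 -1.08  2.12  1.68  0.5  -2.59]
   pick 1.0684786388992507e-12 [-0.22  1.11  1.29  2.12  4.46  1.22  0.24]
   place 9.573120074435337e-12 [-0.64  0.64  0.4   2.02 -1.32  0.12 -0.59]
   out 0.16648180393607248 [-0.17  0.41 -0.33  2.4   2.02  0.32  2.36]
   out 0.14446102034654373 [-1.21  0.59  0.97  2.4   4.32  0.36 -0.05]
   out 0.13012988203782472 [ 0.29  0.58 -0.94  2.4   1.83  0.63  2.61]
0.6
   pick 0.19400378671577911 [0.51 0.62 0.18 2.18 4.27 0.43 0.83]
   pick 0.10707668112447699 [-0.12  0.97  1.1   2.18  4.35  1.08  0.44]
   pick 0.08609217166532304 [ 0.9   0.64 -0.32  2.18  3.81  0.21  1.39]
   place 0.239839054721892 [-0.08  0.65 -0.37  2.09  2.05  0.36  2.49]
   place 0.17170698422066355 [-0.85  0.72  0.67  2.09  4.15  0.29  0.13]
   place 0.04693807784296475 [-0.42  0.62  0.09  2.09  2.62  0.17  1.81]
   out 0.10077361174963606 [ 0.21  0.57 -0.86  2.47  2.08  0.7   2.34]
   out 0.1007727495216213 [-0.19  0.44 -0.34  2.47  2.33  0.46  2.03]
   out 0.10077233971760746 [-1.23  0.62  0.97  2.47  3.89  0.43  0.33]
0.7
   pick 0.33842
[... 546 characters left out ...]
8
   pick 0.2931416138330465 [0.02 0.94 0.92 2.28 4.08 1.18 0.76]
   pick 0.29314128247118454 [0.39 0.72 0.4  2.28 4.01 0.84 1.07]
   pick 0.2931404601335772 [ 1.1   0.75 -0.5   2.28  3.5   0.48  1.85]
   place 0.3653880008877195 [ 0.08  0.75 -0.59  2.2   2.44  0.74  2.19]
   place 0.36538754133176 [-0.31  0.66 -0.08  2.2   2.72  0.56  1.72]
   place 0.36538743506467597 [-0.66  0.7   0.37  2.2   3.12  0.49  1.19]
0.9
   pick 0.25662767760540817 [-0.01  1.08  1.01  2.31  3.97  1.42  0.77]
   pick 0.2566273284734848 [0.5  0.76 0.29 2.31 3.91 0.96 1.24]
   place 0.3187025483369834 [-0.02  0.77 -0.47  2.25  2.62  0.85  1.98]
   place 0.3187023225501866 [-0.43  0.71  0.06  2.25  2.86  0.71  1.52]
```

```bash
cat >> k.py <<'E'
def jrows(ws,maxrows=12):
    """joint waypoints -> tool rows, starting at the present pose (model offset removed at start)"""
    o=r.get_obs();q=np.array(o["qpos"]);p,A=fk(S*q,P);out=[]
    for w in ws:
        w=np.array(w);a=fk(S*w,P)
        n=1
        while True:
            path=[fk(S*(q+(w-q)*i/n),P) for i in range(n+1)]
            if all(np.linalg.norm(v[0]-u[0])<.05 and (u[1].inv()*v[1]).magnitude()<.16 for u,v in zip(path,path[1:])):break
            n+=1
        for u,v in zip(path,path[1:]):
            d=u[1].inv().apply(v[0]-u[0])/.6;rv=(u[1].inv()*v[1]).as_rotvec()/2
            out.append((np.round([*d,*rv],3),v[0],v[0]+.19*v[1].as_matrix()[:,2]))
        q=w
    print(len(out),"rows; min tcp z %.2f tip z %.2f, max r %.2f"%(min(t[1][2] for t in out),min(t[2][2] for t in out),max(np.hypot(*t[2][:2]) for t in out)))
    print(", ".join(", ".join("%g"%x for x in t[0])+", -1" for t in out[:maxrows]))
E
python3 - <<'E'
from k import *
s=ik(loc(B,-.042,0,.16),-.18,.75,60)
print(s)
A=[1.0,.40,0,1.65,0,1.0,-.05]
if s: jrows([A,[1.0,.4,0,1.7,1.3,.5,.7],s[0][1]],40)
E
```

```text
[(np.float64(0.04869742992636983), array([ 0.94,  0.38, -0.29,  2.22,  4.41,  0.3 ,  0.75])), (np.float64(1.4177103935253399e-11), array([-0.21,  0.77,  1.29,  2.22,  4.46,  1.13,  0.41]))]
44 rows; min tcp z 0.28 tip z 0.14, max r 0.86
0.023, 0.033, -0.001, 0.015, 0.009, -0.05, -1, 0.012, 0.033, -0.006, 0.016, -0.003, -0.05, -1, 0.002, 0.033, -0.012, 0.017, -0.015, -0.049, -1, -0.009, 0.032, -0.018, 0.018, -0.027, -0.046, -1, -0.019, 0.03, -0.025, 0.019, -0.039, -0.041, -1, -0.029, 0.027, -0.031, 0.019, -0.05, -0.034, -1, -0.039, 0.023, -0.037, 0.019, -0.06, -0.026, -1, -0.048, 0.018, -0.041, 0.019, -0.068, -0.017, -1, -0.057, 0.012, -0.044, 0.019, -0.076, -0.007, -1, -0.022, 0.008, 0.001, -0.015, -0.042, -0.057, -1, -0.021, 0.007, 0.001, -0.013, -0.042, -0.058, -1, -0.021, 0.006, 0.001, -0.011, -0.041, -0.06, -1, -0.02, 0.004, 0.001, -0.009, -0.041, -0.062, -1, -0.019, 0.004, 0.001, -0.007, -0.04, -0.063, -1, -0.018, 0.003, 0.001, -0.005, -0.039, -0.065, -1, -0.018, 0.002, 0.001, -0.004, -0.037, -0.066, -1, -0.017, 0.002, 0.001, -0.002, -0.036, -0.068, -1, -0.016, 0.001, 0.001, -0.
[... 386 characters left out ...]
, -0.07, -1, -0.016, 0.017, -0.009, 0.007, -0.029, -0.07, -1, -0.02, 0.016, -0.009, 0.007, -0.03, -0.07, -1, -0.023, 0.015, -0.01, 0.007, -0.031, -0.07, -1, -0.026, 0.013, -0.01, 0.007, -0.033, -0.069, -1, -0.029, 0.011, -0.01, 0.008, -0.034, -0.069, -1, -0.032, 0.009, -0.01, 0.009, -0.034, -0.069, -1, -0.034, 0.006, -0.01, 0.01, -0.035, -0.068, -1, -0.036, 0.004, -0.009, 0.011, -0.035, -0.068, -1, -0.037, 0, -0.009, 0.012, -0.035, -0.068, -1, -0.038, -0.003, -0.008, 0.014, -0.035, -0.068, -1, -0.038, -0.006, -0.007, 0.015, -0.035, -0.068, -1, -0.038, -0.01, -0.006, 0.017, -0.034, -0.068, -1, -0.037, -0.013, -0.005, 0.018, -0.034, -0.068, -1, -0.036, -0.016, -0.005, 0.019, -0.032, -0.068, -1
```

```bash
python3 - <<'E'
s=open('h.py').read()
s=s.replace("def pose(g,yaw,tilt):","def pose(g,yaw,tilt,flip=1):").replace("[s,0,-c]]))\n","[s,0,-c]]))*R.from_euler('z',np.pi*flip)\n")
open('h.py','w').write(s)
E
python3 - <<'E'
from k import *
for t in(.6,.7,.8):
  print(t);[print("  ",n,round(m,3),q) for n,a in(("above",(loc(B,-.042,0,.13),-.18,t)),("pick",(loc(B,-.042,0,.03),-.18,t)),("place",(loc(C,-.054,-.025,.045),.05,t)),("out",(loc(C,-.2,-.025,.075),.05,t))) for m,q in ik(*a,n=50)]
E
```

```text
0.6
   above 0.173 [ 1.46  0.67 -1.1   2.15  1.39  0.3   0.74]
   pick 0.221 [ 1.34  0.85 -0.94  2.19  2.13  0.34  0.11]
   pick 0.17 [ 0.43  0.63  0.29  2.19  4.29  0.5  -2.35]
   pick 0.064 [ 1.16  0.72 -0.66  2.19  2.7   0.18 -0.55]
   place 0.438 [ 0.16  0.72 -0.69  2.11  1.97  0.56 -0.48]
   place 0.068 [-0.4   0.61  0.06  2.11  2.57  0.19 -1.28]
   out 0.145 [ 0.27  0.6  -0.92  2.42  2.02  0.71 -0.71]
   out 0.145 [-0.14  0.44 -0.39  2.42  2.25  0.44 -1.01]
0.7
   above 0.078 [ 1.54  0.76 -1.19  2.21  1.86  0.33  0.35]
   above 0.006 [ 0.65  0.42  0.05  2.21  4.45  0.4  -2.47]
   above 0.0 [ 1.18  0.49 -0.63  2.21  3.98  0.12 -1.9 ]
   pick 0.325 [ 0.55  0.64  0.17  2.25  4.05  0.58 -2.06]
   pick 0.254 [ 1.36  0.88 -0.92  2.25  2.59  0.37 -0.3 ]
   pick 0.218 [ 1.04  0.69 -0.46  2.25  3.52  0.34 -1.37]
   place 0.4 [ 0.18  0.76 -0.73  2.17  2.21  0.68 -0.7 ]
   place 0.304 [-0.23  0.63 -0.18  2.17  2.52  0.42 -1.18]
   out 0.084 [ 0.23  0.64 -0.91  2.49  2.21  0.85 -0.89]
   out 0.084 [-0.16  0.48 -0.39  2.49  2.44  0.62 -1.21]
0.8
   above 0.301 [ 0.82  0.45 -0.12  2.27  4.14  0.45 -2.1 ]
   above 0.16 [ 1.52  0.73 -1.09  2.27  2.52  0.28 -0.29]
   above 0.151 [ 0.14  0.55  0.74  2.27  4.31  0.82 -2.42]
   pick 0.28 [ 0.09  0.88  0.83  2.29  4.08  1.12 -2.31]
   pick 0.28 [ 1.35  0.88 -0.83  2.29  3.03  0.45 -0.69]
   pick 0.28 [ 0.68  0.68  0.04  2.29  3.89  0.68 -1.83]
   place 0.345 [ 0.17  0.8  -0.73  2.23  2.39  0.82 -0.85]
   place 0.345 [-0.26  0.66 -0.16  2.23  2.68  0.59 -1.35]
   out 0.028 [ 0.16  0.69 -0.86  2.54  2.35  1.02 -1.04]
   out 0.028 [-0.24  0.53 -0.32  2.54  2.57  0.8  -1.38]
```

Run:
```python
from k import *
s=ik(loc(B,-.042,0,.15),-.18,.65,60);print(s)
jrows([[1.35,.42,-.8,2.0,0.1,.4,.35],s[0][1]],40)
```

```text
[(np.float64(0.11859510896081482), array([ 1.51,  0.66, -1.15,  2.17,  1.46,  0.28,  0.68]))]
21 rows; min tcp z 0.28 tip z 0.12, max r 0.66
0.013, -0.003, -0.003, 0.012, 0.004, -0.076, -1, 0.011, -0.002, -0.003, 0.012, 0.001, -0.076, -1, 0.009, 0, -0.003, 0.011, -0.002, -0.076, -1, 0.006, 0.001, -0.004, 0.011, -0.005, -0.075, -1, 0.004, 0.003, -0.004, 0.012, -0.007, -0.075, -1, 0.001, 0.003, -0.005, 0.012, -0.01, -0.074, -1, -0.002, 0.004, -0.005, 0.013, -0.013, -0.073, -1, -0.005, 0.004, -0.006, 0.013, -0.016, -0.072, -1, -0.008, 0.004, -0.006, 0.014, -0.019, -0.071, -1, -0.012, 0.003, -0.007, 0.015, -0.022, -0.07, -1, 0.003, -0.013, 0.013, 0.008, -0.005, -0.073, -1, 0.005, -0.01, 0.012, 0.006, -0.004, -0.074, -1, 0.007, -0.007, 0.011, 0.003, -0.004, -0.074, -1, 0.008, -0.005, 0.01, -0, -0.004, -0.074, -1, 0.008, -0.002, 0.009, -0.003, -0.005, -0.074, -1, 0.008, 0.001, 0.007, -0.005, -0.006, -0.074, -1, 0.008, 0.004, 0.006, -0.007, -0.008, -0.074, -1, 0.007, 0.007, 0.005, -0.008, -0.01, -0.074, -1, 0.005, 0.009, 0.004, -0.009, -0.012, -0.074, -1, 0.003, 0.011, 0.002, -0.01, -0.014, -0.074, -1, 0.001, 0.012, 0.001, -0.01, -0.017, -0.073, -1
```

>>> {"name": "arm_command", "arguments": {"moves": [0.013, -0.003, -0.003, 0.012, 0.004, -0.076, -1, 0.011, -0.002, -0.003, 0.012, 0.001, -0.076, -1, 0.009, 0, -0.003, 0.011, -0.002, -0.076, -1, 0.006, 0.001, -0.004, 0.011, -0.005, -0.075, -1, 0.004, 0.003, -0.004, 0.012, -0.007, -0.075, -1, 0.001, 0.003, -0.005, 0.012, -0.01, -0.074, -1, -0.002, 0.004, -0.005, 0.013, -0.013, -0.073, -1, -0.005, 0.004, -0.006, 0.013, -0.016, -0.072, -1, -0.008, 0.004, -0.006, 0.014, -0.019, -0.071, -1, -0.012, 0.003, -0.007, 0.015, -0.022, -0.07, -1, 0, 0, 0, 0, 0, 0, -1]}}

```text
time_s: 3.52
tool_pos: [0.4116, -0.3679, 0.3391]
tool_rot: [0.759, 0.601, 0.184, 0.171]
wrist_force: [-0.1, -0.2, 0.7]
opening: 0.0918
gripper_force: 0.0
```

Run:
```python
from k import *
o=r.get_obs();print(np.round(o["qpos"],2),fk(S*np.array(o["qpos"]),P)[0])
jrows([[ 1.51,  0.66, -1.15,  2.17,  1.46,  0.28,  0.68]],12)
```

```text
[ 1.08  0.35 -0.43  2.   -0.36  0.43  0.77] [ 0.4139916  -0.36627401  0.33699139]
11 rows; min tcp z 0.26 tip z 0.09, max r 0.63
0.004, -0.022, 0.022, 0.025, -0.002, -0.072, -1, 0.007, -0.017, 0.019, 0.019, -0.002, -0.073, -1, 0.008, -0.012, 0.017, 0.013, -0.002, -0.074, -1, 0.009, -0.007, 0.014, 0.007, -0.003, -0.075, -1, 0.008, -0.002, 0.012, 0.001, -0.006, -0.075, -1, 0.007, 0.002, 0.009, -0.004, -0.009, -0.075, -1, 0.005, 0.006, 0.005, -0.008, -0.013, -0.075, -1, 0.003, 0.009, 0.002, -0.011, -0.017, -0.075, -1, -0, 0.011, -0.001, -0.012, -0.022, -0.074, -1, -0.004, 0.012, -0.004, -0.013, -0.026, -0.073, -1, -0.008, 0.013, -0.007, -0.012, -0.031, -0.072, -1
```

>>> {"name": "arm_command", "arguments": {"moves": [0.004, -0.022, 0.022, 0.025, -0.002, -0.072, -1, 0.007, -0.017, 0.019, 0.019, -0.002, -0.073, -1, 0.008, -0.012, 0.017, 0.013, -0.002, -0.074, -1, 0.009, -0.007, 0.014, 0.007, -0.003, -0.075, -1, 0.008, -0.002, 0.012, 0.001, -0.006, -0.075, -1, 0.007, 0.002, 0.009, -0.004, -0.009, -0.075, -1, 0.005, 0.006, 0.005, -0.008, -0.013, -0.075, -1, 0.003, 0.009, 0.002, -0.011, -0.017, -0.075, -1, 0, 0.011, -0.001, -0.012, -0.022, -0.074, -1, -0.004, 0.012, -0.004, -0.013, -0.026, -0.073, -1, -0.008, 0.013, -0.007, -0.012, -0.031, -0.072, -1, 0, 0, 0, 0, 0, 0, -1]}}

```text
time_s: 5.03
tool_pos: [0.4122, -0.3214, 0.2727]
tool_rot: [0.145, 0.946, -0.0, 0.29]
wrist_force: [-0.2, 0.5, -0.7]
opening: 0.0922
gripper_force: 0.0
```

```bash
sed -i 's/^B=.*/B=(.555,-.344,-.18)/' h.py
python3 - <<'E'
from k import *
o=r.get_obs();print(np.round(o["qpos"],2))
rows([(loc(B,-.042,0,.10),-.18,.65),(loc(B,-.042,0,.03),-.18,.65)])
E
```

```text
[ 1.29  0.49 -0.81  2.16  0.77  0.12  1.16]
turn x1 [ 0.0058 -0.0317 -0.0642] shift x1 [0.0382 0.0056 0.0676] tcp [ 0.419 -0.319  0.227]
turn x1 [0. 0. 0.] shift x2 [0.0353 0.     0.0464] tcp [ 0.419 -0.319  0.157]
```

>>> {"name": "arm_command", "arguments": {"moves": [0, 0, 0, 0.003, -0.016, -0.032, -1, 0, 0, 0, 0.003, -0.016, -0.032, -1, 0.0382, 0.0056, 0.0676, 0, 0, 0, -1, 0, 0, 0, 0, 0, 0, -1]}}

```text
time_s: 5.52
tool_pos: [0.4119, -0.3209, 0.2517]
tool_rot: [0.105, 0.948, -0.021, 0.299]
wrist_force: [0.4, -0.4, -0.3]
opening: 0.0917
gripper_force: 0.0
```

Run:
```python
from k import *
o=r.get_obs();print(np.round(o["qpos"],2))
rows([(loc(B,-.042,0,.10),-.18,.65),(loc(B,-.042,0,.03),-.18,.65)])
```

```text
[ 1.32  0.56 -0.87  2.19  1.59  0.15  0.46]
turn x1 [-0.0006 -0.0202 -0.0201] shift x1 [0.0164 0.0048 0.0401] tcp [ 0.419 -0.319  0.227]
turn x1 [0. 0. 0.] shift x2 [0.0353 0.     0.0464] tcp [ 0.419 -0.319  0.157]
```

Joint 5 has now crossed over to the good branch, so I'll keep going in small steps.

>>> {"name": "arm_command", "arguments": {"moves": [0, 0, 0, 0, -0.01, -0.01, -1, 0, 0, 0, 0, -0.01, -0.01, -1, 0.0082, 0.0024, 0.02, 0, 0, 0, -1, 0.0082, 0.0024, 0.02, 0, 0, 0, -1, 0, 0, 0, 0, 0, 0, -1]}}

```text
time_s: 6.15
tool_pos: [0.4192, -0.3192, 0.227]
tool_rot: [0.085, 0.944, -0.029, 0.317]
wrist_force: [1.0, -0.2, 0.3]
opening: 0.0919
gripper_force: 0.0
```

Run:
```python
from k import *
o=r.get_obs();print(np.round(o["qpos"],2))
rows([(loc(B,-.042,0,.03),-.18,.65)])
```

```text
[ 1.41  0.71 -1.04  2.2   1.93  0.32  0.24]
turn x1 [-0.0002 -0.0006  0.0005] shift x2 [ 0.0356 -0.0001  0.0467] tcp [ 0.419 -0.319  0.157]
```

>>> {"name": "arm_command", "arguments": {"moves": [0.0178, 0, 0.0234, 0, 0, 0, -1, 0.0178, 0, 0.0234, 0, 0, 0, -1, 0.0178, 0, 0.0234, 0, 0, 0, -1, 0.0178, 0, 0.0234, 0, 0, 0, -1, 0, 0, 0, 0, 0, 0, -1]}}

```text
time_s: 6.78
tool_pos: [0.4191, -0.3195, 0.1564]
tool_rot: [0.084, 0.944, -0.029, 0.317]
wrist_force: [-0.3, 0.4, -0.3]
opening: 0.0917
gripper_force: 0.0
```

>>> {"name": "arm_command", "arguments": {"moves": [0, 0, 0, 0, 0, 0, 1, 0, 0, 0, 0, 0, 0, 1, 0, 0, 0, 0, 0, 0, 1, 0, 0, 0, 0, 0, 0, 1, 0, 0, 0, 0, 0, 0, 1, 0, 0, 0, 0, 0, 0, 1], "newtons": 50}}

```text
time_s: 7.52
tool_pos: [0.4198, -0.3194, 0.1575]
tool_rot: [0.083, 0.944, -0.03, 0.319]
wrist_force: [-3.1, 0.5, 6.0]
opening: 0.0556
gripper_force: 50.0
```

Run:
```python
from k import *
o=r.get_obs();print(np.round(o["qpos"],2))
rows([(loc(B,-.042,0,.11),-.18,.65)])
for y in(-.35,-.2,0,.1): print(y,ik((.45,y,.15),.05,.65,40))
```

```text
[ 1.42  0.94 -1.09  2.23  2.17  0.51  0.12]
turn x1 [-0.0008  0.0015  0.0023] shift x2 [-0.0393 -0.     -0.0528] tcp [ 0.419 -0.319  0.237]
-0.35 [(np.float64(0.11897974935383904), array([ 1.71,  0.66, -1.15,  2.17,  0.4 ,  0.24,  2.06])), (np.float64(0.02046562534574159), array([ 0.67,  0.38,  0.24,  2.17, -1.3 ,  0.66, -2.66]))]
-0.2 [(np.float64(6.472274048263671e-06), array([ 1.6 ,  0.53, -1.27,  2.41,  1.61,  0.13,  0.57]))]
0 [(np.float64(0.0051281624115375735), array([ 0.89,  0.23, -1.05,  2.56,  2.43,  0.26, -0.84])), (np.float64(0.0051266952055604165), array([ 0.45,  0.14, -0.53,  2.56,  3.  ,  0.2 , -1.41])), (np.float64(0.005125021380159023), array([-0.85,  0.19,  0.9 ,  2.56,  3.98,  0.3 , -2.41]))]
0.1 [(np.float64(0.03596128968644052), array([-0.2 ,  0.15, -0.23,  2.53,  2.25,  0.27, -0.98])), (np.float64(0.03596114130705752), array([ 0.36,  0.22, -0.87,  2.53,  2.02,  0.4 , -0.75]))]
```

Run:
```python
from k import *
for w in[((.514,-.336,.12),-.18,.65),((.51,-.22,.12),-.15,.65),((.51,-.1,.12),-.1,.65),((.505,.02,.11),0,.65),(loc(C,-.2,-.025,.11),.05,.65),(loc(C,-.2,-.025,.08),.05,.65)]:
    print(np.round(w[0],3),[(round(float(a),2),b) for a,b in ik(*w,60)])
```

```text
[ 0.514 -0.336  0.12 ] [(0.16, array([ 1.48,  0.72, -1.11,  2.19,  1.71,  0.29,  0.46])), (0.0, array([ 1.07,  0.48, -0.5 ,  2.19,  4.46,  0.12, -2.41]))]
[ 0.51 -0.22  0.12] [(0.2, array([ 0.36,  0.35,  0.12,  2.35,  4.16,  0.32, -2.33])), (0.2, array([ 1.29,  0.59, -1.07,  2.35,  2.13,  0.32, -0.16])), (0.1, array([-0.14,  0.45,  0.74,  2.35,  4.36,  0.56, -2.6 ]))]
[ 0.51 -0.1   0.12] [(0.13, array([ 1.05,  0.55, -1.12,  2.44,  2.14,  0.48, -0.4 ])), (0.13, array([ 0.76,  0.38, -0.7 ,  2.44,  2.59,  0.29, -0.91])), (0.13, array([ 0.13,  0.3 ,  0.05,  2.44,  3.54,  0.27, -1.91]))]
[0.505 0.02  0.11 ] [(0.09, array([ 0.68,  0.51, -1.03,  2.48,  2.17,  0.57, -0.63])), (0.09, array([ 0.26,  0.35, -0.48,  2.48,  2.57,  0.37, -1.09]))]
[0.501 0.137 0.11 ] [(0.13, array([ 0.37,  0.57, -1.08,  2.44,  1.96,  0.76, -0.65])), (0.13, array([ 0.01,  0.39, -0.57,  2.44,  2.14,  0.49, -0.89])), (0.13, array([-0.48,  0.34,  0.01,  2.44,  2.46,  0.32, -1.26]))]
[0.501 0.137 0.08 ] [(0.12, array([ 0.23,  0.58, -0.88,  2.45,  2.12,  0.73, -0.82])), (0.12, array([-0.23,  0.43, -0.29,  2.45,  2.41,  0.48, -1.18]))]
```

>>> {"name": "arm_command", "arguments": {"moves": [-0.022, 0, -0.03, 0, 0, 0, 1, -0.022, 0, -0.03, 0, 0, 0, 1, -0.022, 0, -0.03, 0, 0, 0, 1, -0.022, 0, -0.03, 0, 0, 0, 1, 0, 0, 0, 0, 0, 0, 1]}}

```text
time_s: 8.15
tool_pos: [0.4184, -0.3189, 0.2478]
tool_rot: [0.083, 0.943, -0.032, 0.32]
wrist_force: [-0.1, -0.0, -2.5]
opening: 0.0556
gripper_force: 50.0
```

Run:
```python
from k import *
import cv2
o=r.get_obs();print(np.round(o["qpos"],2))
rows([((.514,-.336,.12),-.18,.65),((.51,-.22,.12),-.15,.65),((.51,-.1,.12),-.1,.65),((.505,.02,.11),0,.65),(loc(C,-.2,-.025,.10),.05,.65)])
a=r.grab_frame('side')[:,:,::-1];b=r.grab_frame('wrist')[:,:,::-1]
cv2.imwrite('pics/s2.png',np.hstack([cv2.resize(a[100:260,100:300],None,fx=2,fy=2),cv2.resize(b,(400,320))]))
```

```text
[ 1.4   0.64 -1.    2.19  1.85  0.25  0.28]
turn x1 [-0.002   0.002   0.0031] shift x1 [0.     0.0005 0.0026] tcp [ 0.419 -0.319  0.247]
turn x1 [-0.0091 -0.     -0.0119] shift x3 [ 0.0094  0.0618 -0.0072] tcp [ 0.415 -0.206  0.247]
turn x1 [-0.0151 -0.     -0.0199] shift x3 [ 0.0054  0.0637 -0.0041] tcp [ 0.414 -0.09   0.247]
turn x1 [-0.0303 -0.     -0.0398] shift x3 [0.0058 0.0613 0.0026] tcp [0.409 0.02  0.237]
turn x1 [-0.0151 -0.     -0.0199] shift x3 [0.0024 0.0624 0.0052] tcp [0.405 0.132 0.227]
```

View pics/s2.png

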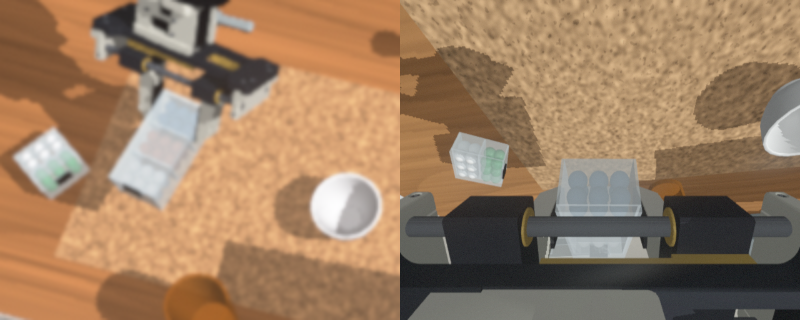

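The box is held between the pads at about (165,140), apparently near level and clear of the bowl at (345,207). I'll carry it across.

>>> {"name": "arm_command", "arguments": {"moves": [0.0094, 0.0618, -0.0052, -0.009, 0, -0.012, 1, 0.0094, 0.0618, -0.0052, 0, 0, 0, 1, 0.0094, 0.0618, -0.0052, 0, 0, 0, 1, 0.0054, 0.0637, -0.0041, -0.015, 0, -0.02, 1, 0.0054, 0.0637, -0.0041, 0, 0, 0, 1, 0.0054, 0.0637, -0.0041, 0, 0, 0, 1, 0, 0, 0, 0, 0, 0, 1]}}

```text
time_s: 9.12
tool_pos: [0.4174, -0.0878, 0.2421]
tool_rot: [0.043, 0.946, -0.016, 0.32]
wrist_force: [-0.5, -0.6, -2.9]
opening: 0.0555
gripper_force: 50.0
```

>>> {"name": "arm_command", "arguments": {"moves": [0.0058, 0.0613, 0.0026, -0.015, 0, -0.02, 1, 0.0058, 0.0613, 0.0026, -0.015, 0, -0.02, 1, 0.0058, 0.0613, 0.0026, 0, 0, 0, 1, 0, 0, 0, 0, 0, 0, 1]}}

```text
time_s: 9.62
tool_pos: [0.4174, 0.0218, 0.2314]
tool_rot: [-0.004, 0.948, -0.0, 0.32]
wrist_force: [0.1, -0.7, -2.2]
opening: 0.0558
gripper_force: 50.0
```

Run:
```python
from k import *
o=r.get_obs();print(np.round(o["qpos"],2))
rows([(loc(C,-.21,-.025,.09),.05,.65),(loc(C,-.054,-.025,.08),.05,.65),(loc(C,-.054,-.025,.047),.05,.65)])
```

```text
[ 0.69  0.66 -1.23  2.47  1.98  0.83 -0.48]
turn x1 [-0.0142  0.0004 -0.0161] shift x3 [0.0123 0.0616 0.001 ] tcp [0.395 0.132 0.217]
turn x1 [0. 0. 0.] shift x4 [-0.0492 -0.      0.0427] tcp [0.551 0.14  0.207]
turn x1 [0. 0. 0.] shift x1 [0.0333 0.     0.0438] tcp [0.551 0.14  0.174]
```

>>> {"name": "arm_command", "arguments": {"moves": [0.0123, 0.0616, 0.001, -0.0142, 0, -0.0161, 1, 0.0123, 0.0616, 0.001, 0, 0, 0, 1, 0.0123, 0.0616, 0.001, 0, 0, 0, 1, 0, 0, 0, 0, 0, 0, 1]}}

```text
time_s: 10.12
tool_pos: [0.3975, 0.1317, 0.2162]
tool_rot: [-0.023, 0.947, 0.008, 0.319]
wrist_force: [0.3, -1.0, -2.9]
opening: 0.0557
gripper_force: 50.0
```

Run:
```python
from k import *
import cv2
o=r.get_obs();print(np.round(o["qpos"],2))
rows([(loc(C,-.21,-.025,.09),.05,.65)])
a=r.grab_frame('side')[:,:,::-1];b=r.grab_frame('top')[:,:,::-1]
cv2.imwrite('pics/s3.png',np.hstack([cv2.resize(a[150:270,330:430],None,fx=4,fy=4,interpolation=2),cv2.resize(b[200:320,160:260],None,fx=4,fy=4,interpolation=2)]))
```

```text
[ 0.32  0.73 -1.23  2.47  1.89  1.05 -0.67]
turn x1 [-0.0004  0.0001 -0.0004] shift x1 [ 0.0023  0.0001 -0.0026] tcp [0.395 0.132 0.217]
```

View pics/s3.png

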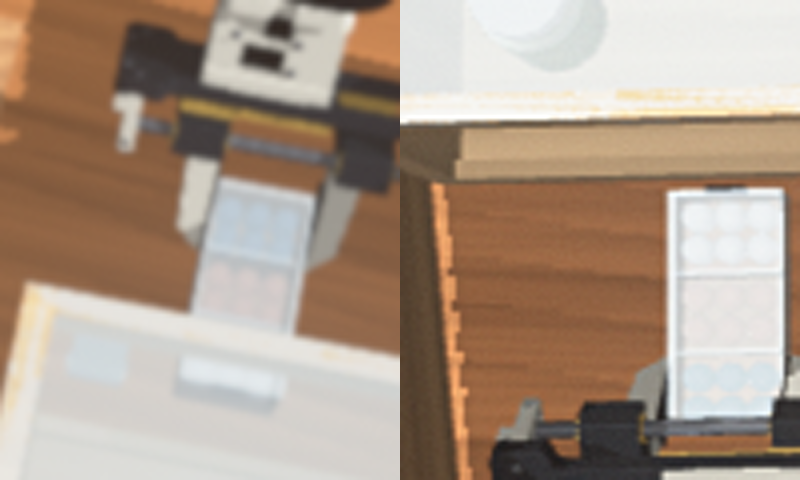

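Run:
```python
from h import *
def tri(a,b):
    A=[]
    for n,uv in(("top",a),("side",b)):
        p=r.camera_params(n);W=np.array(p["world_to_cam"])[:3];x=(uv[0]-p["cx"])/p["fx"];y=(uv[1]-p["cy"])/p["fy"]
        A+=[W[0]-x*W[2],W[1]-y*W[2]]
    A=np.array(A);s=np.linalg.lstsq(A[:,:3],-A[:,3],rcond=None);return np.round(s[0],4),s[1]
print("far",tri((226.75,248),(400,249.5)),tri((256.25,247),(374.5,247)))
print("near",tri((226.5,304.5),(408,199)),tri((256,304),(385,195)))
for x,z in((.102,.10),(.102,.09),(-.018,.1)):print("exp",[np.round(loc(C,-.21+x,-.025+y,z),3) for y in(.028,-.028)])
```

```text
far (array([0.5933, 0.17  , 0.0894]), array([9.08550161e-06])) (array([0.5981, 0.1142, 0.0759]), array([2.44652233e-05]))
near (array([0.4818, 0.1612, 0.1112]), array([6.58356895e-06])) (array([0.4839, 0.1076, 0.1064]), array([3.99426363e-05]))
exp [array([0.592, 0.17 , 0.1  ]), array([0.595, 0.114, 0.1  ])]
exp [array([0.592, 0.17 , 0.09 ]), array([0.595, 0.114, 0.09 ])]
exp [array([0.472, 0.164, 0.1  ]), array([0.475, 0.108, 0.1  ])]
```

Run:
```python
from k import *
rows([(loc(C,-.05,-.025,.097),.05,.65),(loc(C,-.05,-.025,.09),.05,.83),(loc(C,-.05,-.025,.06),.05,.83),(loc(C,-.05,-.025,.046),.05,.83)])
print(ik(loc(C,-.05,-.025,.097),.05,.65),ik(loc(C,-.05,-.025,.09),.05,.83),ik(loc(C,-.05,-.025,.046),.05,.83))
```

```text
turn x1 [-0.0028 -0.     -0.0013] shift x4 [-0.0543  0.0012  0.0373] tcp [0.555 0.14  0.224]
turn x2 [ 0.    -0.045  0.   ] shift x1 [0.0561 0.     0.0036] tcp [0.534 0.139 0.197]
turn x1 [0. 0. 0.] shift x1 [0.0369 0.     0.0337] tcp [0.534 0.139 0.167]
turn x1 [0. 0. 0.] shift x1 [0.0172 0.     0.0157] tcp [0.534 0.139 0.153]
[(np.float64(0.45514004546305165), array([ 0.24,  0.66, -0.8 ,  2.11,  1.89,  0.59, -0.4 ])), (np.float64(0.1875466121446031), array([-0.13,  0.53, -0.29,  2.11,  2.03,  0.31, -0.66])), (np.float64(0.03754028758620487), array([-0.44,  0.52,  0.09,  2.11,  2.46,  0.16, -1.17]))] [(np.float64(0.34337481388478786), array([ 0.13,  0.68, -0.67,  2.23,  2.37,  0.73, -0.89])), (np.float64(0.3433739081966425), array([-0.44,  0.57,  0.07,  2.23,  2.8 ,  0.49, -1.53])), (np.float64(0.34226935432151856), array([-0.85,  0.66,  0.6 ,  2.23,  3.32,  0.46, -2.21]))] [(np.float64(0.33896459493757414), array([ 0.27,  0.9 , -0.88,  2.23,  2.39,  0.95, -0.75])), (np.float64(0.33896434332410275), array([-0.1 ,  0.7 , -0.36,  2.23,  2.59,  0.7 , -1.19]))]
```

>>> {"name": "arm_command", "arguments": {"moves": [-0.027, 0.0006, 0.0186, -0.0028, 0, -0.0013, 1, -0.027, 0.0006, 0.0186, 0, 0, 0, 1, -0.027, 0.0006, 0.0186, 0, 0, 0, 1, -0.027, 0.0006, 0.0186, 0, 0, 0, 1, -0.027, 0.0006, 0.0186, 0, 0, 0, 1, -0.027, 0.0006, 0.0186, 0, 0, 0, 1, -0.027, 0.0006, 0.0186, 0, 0, 0, 1, -0.027, 0.0006, 0.0186, 0, 0, 0, 1, 0, 0, 0, 0, 0, 0, 1]}}

```text
time_s: 11.35
tool_pos: [0.5558, 0.1374, 0.224]
tool_rot: [-0.021, 0.947, 0.007, 0.32]
wrist_force: [-0.1, -0.3, -3.8]
opening: 0.0555
gripper_force: 50.0
```

>>> {"name": "arm_command", "arguments": {"moves": [0.014, 0, 0.001, 0, -0.0225, 0, 1, 0.014, 0, 0.001, 0, -0.0225, 0, 1, 0.014, 0, 0.001, 0, -0.0225, 0, 1, 0.014, 0, 0.001, 0, -0.0225, 0, 1, 0, 0, 0, 0, 0, 0, 1]}}

```text
time_s: 11.98
tool_pos: [0.5295, 0.1378, 0.1993]
tool_rot: [-0.023, 0.915, 0.01, 0.402]
wrist_force: [-0.3, 0.5, -3.3]
opening: 0.0557
gripper_force: 50.0
```

Run:
```python
from k import *
import cv2
o=r.get_obs();print(np.round(o["qpos"],2))
rows([(loc(C,-.05,-.025,.09),.05,.83),(loc(C,-.05,-.025,.045),.05,.83)])
a=r.grab_frame('side')[:,:,::-1];b=r.grab_frame('top')[:,:,::-1]
cv2.imwrite('pics/s4.png',np.hstack([cv2.resize(a[200:350,310:490],None,fx=2.2,fy=2.2,interpolation=2),cv2.resize(b[115:265,125:305],None,fx=2.2,fy=2.2,interpolation=2)]))
```

```text
[ 0.33  0.87 -1.1   2.26  2.17  1.08 -0.59]
turn x1 [-0.0001 -0.0008  0.0003] shift x1 [-0.0027  0.001   0.008 ] tcp [0.534 0.139 0.197]
turn x1 [0. 0. 0.] shift x1 [0.0553 0.     0.0506] tcp [0.534 0.139 0.152]
```

View pics/s4.png

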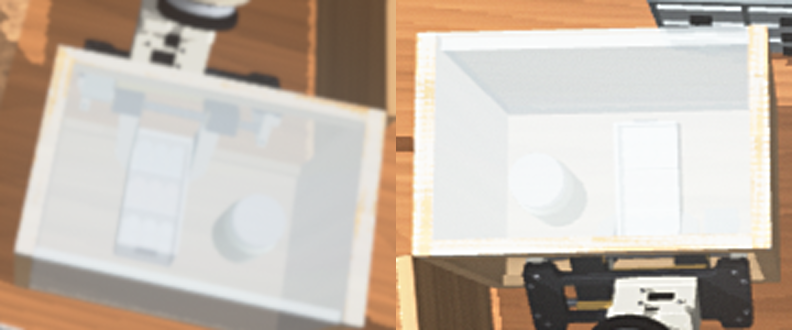

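The box is inside the cabinet, parallel to the walls, right of the jar and clear of it. Lowering now.

>>> {"name": "arm_command", "arguments": {"moves": [0.007, 0.001, 0.016, 0, 0, 0, 1, 0.01, 0, 0.01, 0, 0, 0, 1, 0.01, 0, 0.01, 0, 0, 0, 1, 0, 0, 0, 0, 0, 0, 1], "newtons": 25}}

```text
time_s: 12.58
tool_pos: [0.5355, 0.1402, 0.1729]
tool_rot: [-0.023, 0.915, 0.01, 0.403]
wrist_force: [-0.5, 0.1, -2.4]
opening: 0.0559
gripper_force: 25.0
```

>>> {"name": "arm_command", "arguments": {"moves": [0.007, 0, 0.0065, 0, 0, 0, 1, 0.007, 0, 0.0065, 0, 0, 0, 1, 0, 0, 0, 0, 0, 0, 1], "newtons": 12}}

```text
time_s: 12.95
tool_pos: [0.5357, 0.1402, 0.162]
tool_rot: [-0.023, 0.915, 0.01, 0.403]
wrist_force: [0.3, 1.0, -2.9]
opening: 0.056
gripper_force: 12.0
```

Run:
```python
from k import *
rows([(loc(C,-.05,-.025,.045),.05,.83)])
```

```text
turn x1 [0.0003 0.0004 0.0002] shift x1 [ 0.0137 -0.0023  0.0089] tcp [0.534 0.139 0.152]
```

>>> {"name": "arm_command", "arguments": {"moves": [0.0065, 0, 0.005, 0, 0, 0, 1, 0.0065, 0, 0.005, 0, 0, 0, 1, 0, 0, 0, 0, 0, 0, 1]}}

```text
time_s: 13.32
tool_pos: [0.5361, 0.1405, 0.1535]
tool_rot: [-0.023, 0.914, 0.01, 0.405]
wrist_force: [4.6, -0.4, 3.9]
opening: 0.056
gripper_force: 12.0
```

>>> {"name": "arm_command", "arguments": {"moves": [0.002, 0, 0.0018, 0, 0, 0, 1, 0, 0, 0, 0, 0, 0, 1, 0, 0, 0, 0, 0, 0, -0.5, 0, 0, 0, 0, 0, 0, -0.5, 0, 0, 0, 0, 0, 0, -0.5, 0, 0, 0, 0, 0, 0, -0.5], "newtons": 5}}

```text
time_s: 14.08
tool_pos: [0.5349, 0.1402, 0.151]
tool_rot: [-0.023, 0.915, 0.01, 0.404]
wrist_force: [-0.4, -0.1, 0.6]
opening: 0.0685
gripper_force: 0.0
```

Run:
```python
from k import *
import cv2
o=r.get_obs();print(np.round(o["qpos"],2))
rows([(loc(C,-.075,-.025,.09),.05,.75),(loc(C,-.21,-.025,.095),.05,.65)])
a=r.grab_frame('side')[:,:,::-1];b=r.grab_frame('top')[:,:,::-1]
cv2.imwrite('pics/s5.png',np.hstack([cv2.resize(a[200:350,310:490],None,fx=2.2,fy=2.2,interpolation=2),cv2.resize(b[115:265,125:305],None,fx=2.2,fy=2.2,interpolation=2)]))
```

```text
[ 0.29  0.98 -1.04  2.26  2.28  1.15 -0.64]
turn x1 [0.0004 0.0406 0.0002] shift x2 [-0.0212 -0.0012 -0.0433] tcp [0.518 0.138 0.206]
turn x1 [-0.    0.05 -0.  ] shift x3 [ 0.0492  0.     -0.048 ] tcp [0.395 0.132 0.222]
```

View pics/s5.png

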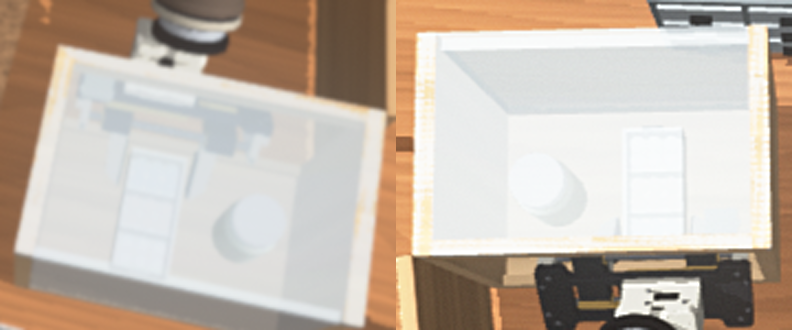

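>>> {"name": "arm_command", "arguments": {"moves": [-0.014, 0, -0.0127, 0, 0, 0, -0.6, -0.014, 0, -0.0127, 0, 0, 0, -0.6, -0.014, 0, -0.0127, 0, 0, 0, -0.6, -0.014, 0, -0.0127, 0, 0, 0, -0.6, -0.01, 0, -0.009, 0, 0, 0, -0.6, 0, 0, 0, 0, 0, 0, -0.6]}}

```text
time_s: 14.92
tool_pos: [0.5353, 0.1402, 0.2054]
tool_rot: [-0.023, 0.914, 0.01, 0.404]
wrist_force: [0.7, 0.3, 0.1]
opening: 0.0735
gripper_force: 0.0
```

Run:
```python
from k import *
rows([(loc(C,-.20,-.025,.10),.05,.65)])
f=[ray("top",u,.055) for u in((229,173.6),(256.4,173.6))];m=np.mean(f,0);d=m-np.array([*C[:2],0])
c,s=np.cos(C[2]),np.sin(C[2]);print("far edge in cab",c*d[0]+s*d[1],-s*d[0]+c*d[1])
```

```text
turn x2 [0.0001 0.0457 0.0001] shift x3 [ 0.0504 -0.0008 -0.0531] tcp [0.405 0.132 0.227]
far edge in cab 0.05300737045989249 -0.026843413428998656
```

>>> {"name": "arm_command", "arguments": {"moves": [0.025, 0, -0.027, 0, 0, 0, -0.6, 0.025, 0, -0.027, 0, 0.03, 0, -0.6, 0.025, 0, -0.027, 0, 0.03, 0, -0.6, 0.025, 0, -0.027, 0, 0.03, 0, -0.6, 0.025, 0, -0.027, 0, 0, 0, -0.6, 0.025, 0, -0.027, 0, 0, 0, -0.6, 0, 0, 0, 0, 0, 0, -0.6]}}

```text
time_s: 15.8
tool_pos: [0.4027, 0.1334, 0.2153]
tool_rot: [-0.025, 0.947, 0.008, 0.32]
wrist_force: [0.5, 0.6, -0.5]
opening: 0.0734
gripper_force: 0.0
```

Run:
```python
from k import *
import cv2
o=r.get_obs();print(np.round(o["qpos"],2))
p=np.array(o["tool_pos"]);M=R.from_quat(o["tool_rot"]).as_matrix();print("grasp",p+.159*M[:,2])
a=r.grab_frame('side')[:,:,::-1];b=r.grab_frame('top')[:,:,::-1]
cv2.imwrite('pics/s6.png',np.hstack([cv2.resize(a[90:350,310:510],None,fx=2,fy=2),cv2.resize(b[115:400,120:320],(400,520))]))
```

```text
[ 0.31  0.71 -1.2   2.46  1.9   1.02 -0.67]
grasp [0.49897271 0.13841754 0.08880973]
```

View pics/s6.png

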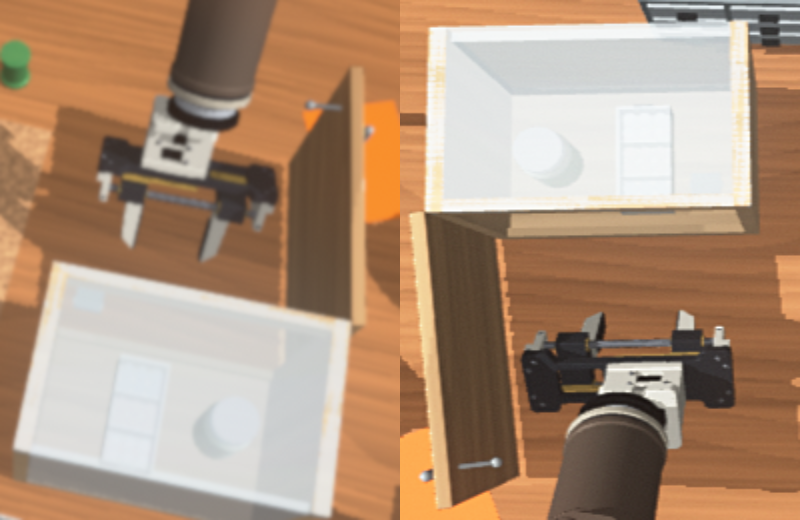

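The box lies flat at cab x≈−7 mm, y≈−27 mm, with the jar undisturbed and the door still wide open. Next I'll plan the door push with closed fingers pointing down, the gripper body passing above the door top, starting from outside the door.

```bash
cat >> k.py <<'E'
hinge=np.array(loc(C,-.09,.14,0))
def dpt(th,rho,e,tip):  # fingertip target -> grasp point
    v=R.from_euler('z',C[2]-th).apply([-(.015+e),-rho,0]);return [*(hinge+v)[:2],tip+.019]
def ikn(g,yaw,q0,tilt=0.,flip=0):
    t,M=pose(g,yaw,tilt,flip);q0=np.array(q0)
    def res(q):
        x,A=fk(S*q,P);return [*(x-t)*10,*((M.inv()*A).as_rotvec()*3),*(.01*(q-q0))]
    f=least_squares(res,np.clip(q0,lo+.01,hi-.01),bounds=(lo,hi));return f.x,np.linalg.norm(f.fun[:6])
E
python3 - <<'E'
from k import *
np.set_printoptions(precision=3,suppress=True)
q=np.array([-.6,.5,0,1.6,0,1.1,0])
for y in(1.6,2.0,-1.2):
  print("yaw",y)
  for g in[(.42,.05,.33),(.42,.40,.33),dpt(1.75,.21,.02,.195),dpt(1.47,.21,.02,.195),dpt(.8,.21,.02,.195),dpt(.3,.21,.02,.195),dpt(0,.21,.02,.195)]:
    s,e=ikn(g,y,q);print(np.array(g),s,round(e,3))
E
```

```text
yaw 1.6
[0.42 0.05 0.33] [-0.396  0.026  0.206  1.903 -0.006  1.214 -0.148] 0.0
[0.42 0.4  0.33] [-0.861  0.307  0.032  1.561 -0.01   1.274 -0.788] 0.0
[0.399 0.369 0.214] [-0.874  0.338  0.067  1.811 -0.027  0.993 -0.757] 0.0
[0.39  0.31  0.214] [-0.797  0.265  0.059  1.916 -0.019  0.961 -0.689] 0.0
[0.434 0.178 0.214] [-0.575  0.218  0.13   1.981 -0.035  0.944 -0.388] 0.0
[0.517 0.113 0.214] [-0.435  0.318  0.183  1.845 -0.068  0.984 -0.184] 0.0
[0.579 0.096 0.214] [-0.376  0.411  0.184  1.706 -0.085  1.032 -0.123] 0.0
yaw 2.0
[0.42 0.05 0.33] [-0.389  0.026  0.199  1.903 -0.005  1.214  0.251] 0.0
[0.42 0.4  0.33] [-0.81   0.307 -0.036  1.561  0.011  1.274 -0.408] 0.0
[0.399 0.369 0.214] [-0.81   0.337 -0.015  1.811  0.006  0.993 -0.388] 0.0
[0.39  0.31  0.214] [-0.738  0.265 -0.012  1.916  0.004  0.961 -0.312] 0.0
[0.434 0.178 0.214] [-0.522  0.217  0.068  1.981 -0.018  0.944 -0.006] 0.0
[0.517 0.113 0.214] [-0.373  0.315  0.104  1.845 -0.039  0.983  0.187] 0.0
[0.579 0.096 0.214] [-0.311  0.407  0.096  1.706 -0.044  1.03   0.239] 0.0
yaw -1.2
[0.42 0.05 0.33] [ 0.745  0.293 -1.27   1.86   0.373  1.282  2.74 ] 0.724
[0.42 0.4  0.33] [-0.345  0.365 -0.677  1.561  0.234  1.298  2.469] 0.0
[0.399 0.369 0.214] [-0.21   0.443 -0.828  1.811  0.373  1.051  2.344] 0.0
[0.39  0.31  0.214] [-0.143  0.339 -0.761  1.916  0.277  0.994  2.494] 0.0
[0.434 0.178 0.214] [ 0.28   0.319 -0.917  1.981  0.303  0.984  2.74 ] 0.0
[0.517 0.113 0.214] [ 0.485  0.51  -1.078  1.845  0.505  1.094  2.74 ] 0.0
[0.579 0.096 0.214] [ 0.477  0.634 -1.097  1.706  0.605  1.184  2.74 ] 0.0
```

```bash
sed -i 's/    print(len(out),"rows/    print(np.round([t[2] for t in out[::4]],2).tolist());print(len(out),"rows/' k.py
python3 - <<'E'
from k import *
jrows([[-.39,.03,.2,1.9,0.0,1.21,.25]],40)
E
```

```text
[[0.5, 0.11, 0.07], [0.47, -0.03, 0.11], [0.42, -0.05, 0.18], [0.41, 0.02, 0.27]]
14 rows; min tcp z 0.22 tip z 0.07, max r 0.51
-0.011, -0.031, 0.015, 0.076, 0.023, 0.008, -1, -0.014, -0.03, 0.01, 0.07, 0.023, 0.015, -1, -0.017, -0.028, 0.004, 0.063, 0.024, 0.021, -1, -0.018, -0.027, -0.001, 0.055, 0.026, 0.027, -1, -0.02, -0.026, -0.007, 0.045, 0.028, 0.033, -1, -0.02, -0.024, -0.012, 0.035, 0.031, 0.037, -1, -0.02, -0.023, -0.018, 0.023, 0.035, 0.04, -1, -0.02, -0.021, -0.023, 0.012, 0.038, 0.041, -1, -0.019, -0.019, -0.029, -0, 0.041, 0.041, -1, -0.017, -0.017, -0.034, -0.012, 0.044, 0.039, -1, -0.015, -0.015, -0.04, -0.024, 0.047, 0.036, -1, -0.013, -0.013, -0.046, -0.034, 0.049, 0.031, -1, -0.011, -0.01, -0.052, -0.044, 0.05, 0.025, -1, -0.008, -0.007, -0.058, -0.052, 0.052, 0.019, -1
```

>>> {"name": "arm_command", "arguments": {"moves": [-0.011, -0.031, 0.015, 0.076, 0.023, 0.008, 1, -0.014, -0.03, 0.01, 0.07, 0.023, 0.015, 1, -0.017, -0.028, 0.004, 0.063, 0.024, 0.021, 1, -0.018, -0.027, -0.001, 0.055, 0.026, 0.027, 1, -0.02, -0.026, -0.007, 0.045, 0.028, 0.033, 1, -0.02, -0.024, -0.012, 0.035, 0.031, 0.037, 1, -0.02, -0.023, -0.018, 0.023, 0.035, 0.04, 1, -0.02, -0.021, -0.023, 0.012, 0.038, 0.041, 1, -0.019, -0.019, -0.029, 0, 0.041, 0.041, 1, -0.017, -0.017, -0.034, -0.012, 0.044, 0.039, 1, 0, 0, 0, 0, 0, 0, 1], "newtons": 20}}

```text
time_s: 17.27
tool_pos: [0.446, 0.0208, 0.3542]
tool_rot: [0.416, 0.88, -0.217, 0.072]
wrist_force: [0.8, -0.1, 0.2]
opening: 0.0007
gripper_force: 0.0
```

Run:
```python
from k import *
print(np.round(r.get_obs()["qpos"],2))
jrows([[-.39,.03,.2,1.9,0.0,1.21,.25]],12)
```

```text
[ 0.46  0.46 -1.05  1.97  0.75  1.37 -0.25]
[[0.42, -0.02, 0.19], [0.41, 0.03, 0.27]]
6 rows; min tcp z 0.36 tip z 0.19, max r 0.43
0.011, -0.005, -0.007, 0.022, 0.022, 0.009, -1, 0.004, -0.013, -0.019, 0.001, 0.024, 0.018, -1, -0.001, -0.019, -0.03, -0.019, 0.027, 0.022, -1, -0.005, -0.023, -0.039, -0.038, 0.031, 0.022, -1, -0.009, -0.025, -0.048, -0.055, 0.035, 0.02, -1, -0.014, -0.024, -0.054, -0.067, 0.04, 0.016, -1
```

Run:
```python
from k import *
y=2.0-np.pi
rows([((.43,.05,.33),y,0),((.42,.385,.33),y,0),(dpt(1.75,.21,.02,.195),y,0)])
```

```text
turn x4 [-0.0364  0.0451  0.0316] shift x3 [ 0.0184 -0.0014 -0.0749] tcp [0.43  0.05  0.489]
turn x1 [0. 0. 0.] shift x7 [0.0735 0.031  0.    ] tcp [0.42  0.385 0.489]
turn x1 [0. 0. 0.] shift x3 [-0.0033 -0.0141  0.0644] tcp [0.399 0.369 0.373]
```

>>> {"name": "arm_command", "arguments": {"moves": [0, 0, -0.03, -0.0364, 0.0451, 0.0316, 1, 0, 0, -0.03, -0.0364, 0.0451, 0.0316, 1, 0, 0, -0.03, -0.0364, 0.0451, 0.0316, 1, 0, 0, -0.03, -0.0364, 0.0451, 0.0316, 1, 0.01, 0, -0.05, 0, 0, 0, 1, 0.01, 0, -0.055, 0, 0, 0, 1, 0, 0, 0, 0, 0, 0, 1]}}

```text
time_s: 18.15
tool_pos: [0.4436, 0.0532, 0.4855]
tool_rot: [0.538, 0.843, -0.001, 0.0]
wrist_force: [-0.8, -0.0, 0.3]
opening: 0.0008
gripper_force: 0.0
```

Run:
```python
from k import *
y=2.0-np.pi;print(np.round(r.get_obs()["qpos"],2))
rows([((.42,.385,.33),y,0),(dpt(1.75,.21,.02,.195),y,0)])
```

```text
[ 0.78  0.27 -1.21  1.79  0.26  1.27 -0.07]
turn x1 [-0.0008  0.0009  0.0024] shift x7 [ 0.0742  0.0278 -0.0008] tcp [0.42  0.385 0.489]
turn x1 [0. 0. 0.] shift x3 [-0.0033 -0.0141  0.0644] tcp [0.399 0.369 0.373]
```

>>> {"name": "arm_command", "arguments": {"moves": [0.0742, 0.0278, -0.0008, 0, 0, 0.0024, 1, 0.0742, 0.0278, -0.0008, 0, 0, 0, 1, 0.0742, 0.0278, -0.0008, 0, 0, 0, 1, 0.0742, 0.0278, -0.0008, 0, 0, 0, 1, 0.0742, 0.0278, -0.0008, 0, 0, 0, 1, 0.0742, 0.0278, -0.0008, 0, 0, 0, 1, 0.0742, 0.0278, -0.0008, 0, 0, 0, 1, 0, 0, 0, 0, 0, 0, 1]}}

```text
time_s: 19.15
tool_pos: [0.4181, 0.3882, 0.4851]
tool_rot: [0.538, 0.843, -0.002, -0.002]
wrist_force: [0.2, -0.1, -0.1]
opening: 0.0002
gripper_force: 0.0
```

Run:
```python
from k import *
y=2.0-np.pi;print(np.round(r.get_obs()["qpos"],2))
rows([(dpt(1.75,.21,.02,.195),y,0)]+[(dpt(t,.21,.012,.195),y,0) for t in(1.5,1.3,1.1,.9,.7,.5,.35,.2,.1)])
```

```text
[-0.12  0.5  -1.09  1.52  0.44  1.39 -0.81]
turn x1 [-0.003  -0.0004  0.0029] shift x3 [-0.0053 -0.0139  0.0623] tcp [0.399 0.369 0.373]
turn x1 [0. 0. 0.] shift x2 [-0.0429 -0.0269  0.    ] tcp [0.391 0.309 0.373]
turn x1 [0. 0. 0.] shift x1 [-0.0665 -0.0232  0.    ] tcp [0.395 0.267 0.373]
turn x1 [0. 0. 0.] shift x1 [-0.0698 -0.0096  0.    ] tcp [0.408 0.226 0.373]
turn x1 [0. 0. 0.] shift x1 [-0.0703  0.0045  0.    ] tcp [0.428 0.189 0.373]
turn x1 [0. 0. 0.] shift x1 [-0.068   0.0184  0.    ] tcp [0.455 0.156 0.373]
turn x1 [0. 0. 0.] shift x1 [-0.063   0.0315  0.    ] tcp [0.487 0.13  0.373]
turn x1 [0. 0. 0.] shift x1 [-0.0425  0.0315  0.    ] tcp [0.515 0.115 0.373]
turn x1 [0. 0. 0.] shift x1 [-0.0373  0.0375  0.    ] tcp [0.545 0.104 0.373]
turn x1 [0. 0. 0.] shift x1 [-0.0215  0.0279  0.    ] tcp [0.566 0.099 0.373]
```

>>> {"name": "arm_command", "arguments": {"moves": [-0.004, -0.0105, 0.0467, -0.003, 0, 0.003, 1, -0.004, -0.0105, 0.0467, 0, 0, 0, 1, -0.004, -0.0105, 0.0467, 0, 0, 0, 1, -0.004, -0.0105, 0.0467, 0, 0, 0, 1, 0, 0, 0, 0, 0, 0, 1, -0.0215, -0.0135, 0, 0, 0, 0, 1, -0.0215, -0.0135, 0, 0, 0, 0, 1, -0.0215, -0.0135, 0, 0, 0, 0, 1, -0.0215, -0.0135, 0, 0, 0, 0, 1, 0, 0, 0, 0, 0, 0, 1]}}

```text
time_s: 20.4
tool_pos: [0.3928, 0.3038, 0.3758]
tool_rot: [0.544, 0.839, 0.001, 0.002]
wrist_force: [0.2, 1.0, 0.3]
opening: 0.0003
gripper_force: 0.0
```

>>> {"name": "arm_command", "arguments": {"moves": [-0.033, -0.0116, 0, 0, 0, 0, 1, -0.033, -0.0116, 0, 0, 0, 0, 1, -0.035, -0.0048, 0, 0, 0, 0, 1, -0.035, -0.0048, 0, 0, 0, 0, 1, -0.035, 0.0023, 0, 0, 0, 0, 1, -0.035, 0.0023, 0, 0, 0, 0, 1, 0, 0, 0, 0, 0, 0, 1]}}

```text
time_s: 21.28
tool_pos: [0.4284, 0.1846, 0.3753]
tool_rot: [0.545, 0.839, 0.001, 0.001]
wrist_force: [-0.3, 0.7, -0.6]
opening: 0.0005
gripper_force: 0.0
```

Run:
```python
from k import *
import cv2
y=2.0-np.pi;print(np.round(r.get_obs()["qpos"],2))
rows([(dpt(t,.21,.012,.195),y,0) for t in(.9,.7,.5,.35,.2,.1,0)])
cv2.imwrite('pics/t7.png',r.grab_frame('top')[:,:,::-1])
```

```text
[ 0.35  0.43 -1.14  1.92  0.45  1.07 -0.55]
turn x1 [ 0.0015  0.0001 -0.0051] shift x1 [0.0073 0.0017 0.0039] tcp [0.428 0.189 0.373]
turn x1 [0. 0. 0.] shift x1 [-0.068   0.0184  0.    ] tcp [0.455 0.156 0.373]
turn x1 [0. 0. 0.] shift x1 [-0.063   0.0315  0.    ] tcp [0.487 0.13  0.373]
turn x1 [0. 0. 0.] shift x1 [-0.0425  0.0315  0.    ] tcp [0.515 0.115 0.373]
turn x1 [0. 0. 0.] shift x1 [-0.0373  0.0375  0.    ] tcp [0.545 0.104 0.373]
turn x1 [0. 0. 0.] shift x1 [-0.0215  0.0279  0.    ] tcp [0.566 0.099 0.373]
turn x1 [0. 0. 0.] shift x1 [-0.0186  0.0299  0.    ] tcp [0.587 0.096 0.373]
```

>>> {"name": "arm_command", "arguments": {"moves": [-0.03, 0.01, 0, 0, 0, 0, 1, -0.03, 0.01, 0, 0, 0, 0, 1, -0.032, 0.016, 0, 0, 0, 0, 1, -0.032, 0.016, 0, 0, 0, 0, 1, -0.021, 0.016, 0, 0, 0, 0, 1, -0.021, 0.016, 0, 0, 0, 0, 1, -0.019, 0.019, 0, 0, 0, 0, 1, -0.019, 0.019, 0, 0, 0, 0, 1, 0, 0, 0, 0, 0, 0, 1]}}

```text
time_s: 22.45
tool_pos: [0.5456, 0.1035, 0.3751]
tool_rot: [0.544, 0.839, 0.001, 0.0]
wrist_force: [-0.4, 0.6, -0.2]
opening: 0.0003
gripper_force: 0.0
```

Run:
```python
from k import *
y=2.0-np.pi;print(np.round(r.get_obs()["qpos"],2))
rows([(dpt(t,.21,.012,.195),y,0) for t in(.2,.1,0,-.05)])
```

```text
[ 0.44  0.57 -1.06  1.73  0.53  1.17 -0.35]
turn x1 [ 0.0013 -0.0003 -0.0043] shift x1 [ 0.0008 -0.0007  0.0034] tcp [0.545 0.104 0.373]
turn x1 [0. 0. 0.] shift x1 [-0.0215  0.0279  0.    ] tcp [0.566 0.099 0.373]
turn x1 [0. 0. 0.] shift x1 [-0.0186  0.0299  0.    ] tcp [0.587 0.096 0.373]
turn x1 [0. 0. 0.] shift x1 [-0.0082  0.0156  0.    ] tcp [0.597 0.096 0.373]
```

>>> {"name": "arm_command", "arguments": {"moves": [-0.01, 0.014, 0, 0, 0, 0, 1, -0.01, 0.014, 0, 0, 0, 0, 1, 0, 0, 0, 0, 0, 0, 1]}}

```text
time_s: 22.82
tool_pos: [0.5653, 0.0998, 0.3752]
tool_rot: [0.543, 0.839, 0.001, 0.0]
wrist_force: [-0.7, 0.4, 0.6]
opening: 0.0003
gripper_force: 0.4
```

>>> {"name": "arm_command", "arguments": {"moves": [-0.006, 0.01, 0, 0, 0, 0, 1, 0, 0, 0, 0, 0, 0, 1]}}

```text
time_s: 23.08
tool_pos: [0.5718, 0.0992, 0.3754]
tool_rot: [0.543, 0.84, 0.001, 0.001]
wrist_force: [0.4, -0.1, 0.3]
opening: 0.0005
gripper_force: 0.0
```

>>> {"name": "arm_command", "arguments": {"moves": [-0.006, 0.01, 0, 0, 0, 0, 1, 0, 0, 0, 0, 0, 0, 1]}}

```text
time_s: 23.32
tool_pos: [0.5779, 0.0987, 0.3752]
tool_rot: [0.543, 0.84, 0.0, -0.0]
wrist_force: [-8.1, 1.2, 4.9]
opening: 0.0004
gripper_force: 4.1
```

>>> {"name": "arm_command", "arguments": {"moves": [-0.003, 0.005, 0, 0, 0, 0, 1, 0, 0, 0, 0, 0, 0, 1]}}

```text
time_s: 23.58
tool_pos: [0.5792, 0.0989, 0.3751]
tool_rot: [0.542, 0.84, -0.002, -0.002]
wrist_force: [-20.8, -1.2, 11.7]
opening: 0.0001
gripper_force: 11.2
```

>>> {"name": "arm_command", "arguments": {"moves": [-0.003, 0.005, 0, 0, 0, 0, 1, 0, 0, 0, 0, 0, 0, 1]}}

```text
time_s: 23.82
tool_pos: [0.5804, 0.0991, 0.3751]
tool_rot: [0.541, 0.841, -0.004, -0.004]
wrist_force: [-37.2, -2.5, 20.5]
opening: 0.0004
gripper_force: 18.8
```

>>> {"name": "arm_command", "arguments": {"moves": [-0.003, 0.005, 0, 0, 0, 0, 1, 0, 0, 0, 0, 0, 0, 1]}}

```text
time_s: 24.08
tool_pos: [0.5815, 0.0993, 0.3751]
tool_rot: [0.541, 0.841, -0.006, -0.006]
wrist_force: [-50.3, -4.5, 29.8]
opening: 0.0006
gripper_force: 26.6
```

>>> {"name": "arm_command", "arguments": {"moves": [0.01, -0.02, 0, 0, 0, 0, 1, 0.01, -0.02, 0, 0, 0, 0, 1, 0.025, -0.05, 0, 0, 0, 0, 1, 0.025, -0.05, 0, 0, 0, 0, 1, 0, 0, -0.08, 0, 0, 0, 1, 0, 0, -0.08, 0, 0, 0, 1, 0, 0, -0.08, 0, 0, 0, 1, 0, -0.06, 0, 0, 0, 0, 1, 0, 0, 0, 0, 0, 0, 1]}}

```text
time_s: 25.2
tool_pos: [0.461, 0.0855, 0.5197]
tool_rot: [0.544, 0.839, 0.001, 0.002]
wrist_force: [-0.7, -1.2, -0.9]
opening: 0.0003
gripper_force: 0.0
```

Run:
```python
from k import *
import cv2
print(np.round(r.get_obs()["wrist_force"],1))
W=lambda n:np.array(r.camera_params(n)["world_to_cam"])
def proj(n,w):
    p=r.camera_params(n);c=(W(n)@[*w,1])[:3];return np.round([p["fx"]*c[0]/c[2]+p["cx"],p["fy"]*c[1]/c[2]+p["cy"]],1)
for n in("top","side"):
    I=r.grab_frame(n)[:,:,::-1];cv2.imwrite(f"pics/{n}8.png",I);H=cv2.cvtColor(I,cv2.COLOR_BGR2HSV)
    for th in(0,.03,.065,.15):
        print(n,th,[proj(n,hinge+R.from_euler('z',C[2]-th).apply([-.015,-u,0])+[0,0,.237]) for u in(.06,.13,.2,.27)])
    # grey profile across the door's outer top edge, image column (rows front of it)
    for u in(.06,.13,.2,.262):
        x,y=proj(n,hinge+R.from_euler('z',C[2]).apply([-.015,-u,0])+[0,0,.237]).round().astype(int)
        print(n,u,(x,y),H[y-14:y+16,x,1].tolist())
```

```text
[-0.7 -1.2 -0.9]
top 0 [array([166.7, 239.3]), array([207.4, 238.3]), array([248. , 237.4]), array([288.6, 236.5])]
top 0.03 [array([166.4, 240.3]), array([207.1, 240.6]), array([247.7, 240.9]), array([288.3, 241.1])]
top 0.065 [array([166. , 241.5]), array([206.6, 243.2]), array([247.2, 244.9]), array([287.9, 246.6])]
top 0.15 [array([165. , 244.4]), array([205.2, 249.5]), array([245.5, 254.6]), array([285.9, 259.8])]
top 0.06 (np.int64(167), np.int64(239)) [6, 22, 5, 3, 3, 34, 86, 99, 94, 92, 94, 91, 94, 103, 120, 107, 108, 104, 107, 108, 106, 109, 105, 109, 110, 106, 115, 139, 142, 139]
top 0.13 (np.int64(207), np.int64(238)) [16, 11, 27, 33, 15, 44, 101, 106, 100, 99, 91, 92, 90, 96, 108, 98, 98, 99, 100, 103, 99, 104, 97, 95, 99, 101, 100, 117, 142, 134]
top 0.2 (np.int64(248), np.int64(237)) [6, 21, 15, 28, 67, 79, 69, 102, 102, 100, 101, 100, 96, 102, 104, 95, 96, 90, 90, 94, 96, 95, 99, 94, 95, 102, 97, 109, 134, 135]
top 0.262 (np.int64(284), np.int64(237)) [4, 4, 4, 5, 8, 84, 106, 99, 98, 98, 100, 98, 99, 109, 98, 99, 98, 104, 101, 102, 97, 102, 96, 50, 6, 9, 9, 7, 6, 4]
si
[... 429 characters left out ...]
53), np.int64(236)) [145, 144, 144, 146, 146, 146, 145, 145, 145, 145, 144, 145, 144, 144, 138, 126, 115, 111, 110, 110, 107, 96, 71, 54, 38, 18, 11, 10, 9, 5]
side 0.13 (np.int64(416), np.int64(229)) [144, 145, 146, 144, 143, 144, 144, 144, 144, 143, 144, 143, 142, 140, 132, 117, 110, 109, 108, 108, 95, 58, 27, 19, 25, 21, 12, 12, 9, 4]
side 0.2 (np.int64(379), np.int64(222)) [145, 144, 144, 144, 144, 145, 146, 145, 144, 144, 143, 143, 142, 135, 114, 104, 106, 109, 109, 106, 83, 44, 16, 10, 11, 18, 22, 15, 6, 4]
side 0.262 (np.int64(347), np.int64(215)) [145, 146, 146, 147, 146, 146, 144, 145, 145, 145, 144, 144, 144, 143, 135, 121, 113, 111, 112, 111, 98, 60, 25, 12, 11, 14, 22, 28, 18, 8]
```

Saturation profiles in both views put the door's top edge on the θ = 0 line to within 1 px (0.03 rad would shift it about 4 px), so it is shut on the catch. The arm is clear of everything, so I'm handing in.

```bash
python3 -c "
from bench import r
print(r.finish_job())"
```

```text
the job is handed in; nothing more can be done
None
```

I handed the job in at about 25 s of the 69 s. The bead box lies flat in the cabinet, let go, and the images show the door shut on its catch with the arm clear of everything. The hand-in gave no verdict, and I saw no sign that the jar, bowl or tumbler had been touched, though I didn't measure them again at the end.

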